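Load the deburring tub and hold its cover shut on the seal

ROBOT

A 7-joint arm with a two-finger parallel gripper is mounted at the origin on the work surface. World frame = base frame: x ahead of the robot, y to its left, z up, the work surface at z = 0. Lengths are in m, angles in rad, forces in N, time in s.
With the tool pointing down it reaches from about 0.35 to 0.775 m from the base axis. Payload 3.1 kg.
Tool frame: the origin (TCP) lies between the finger pads; the fingertips stand 11 mm ahead of it and the grasp point (between the pads) lies 8 mm behind it; z points along the fingers, y is the line along which they close (so a half turn about z gives the same grasp; the last joint's range is limited). The gripper opens to 85 mm and grips with 20 to 120 N. Pads are 22 mm wide; open, the fingers measure 114 mm over their backs; the gripper's body (76 mm by 85 mm) begins 54 mm behind the grasp point. The pads swing forward as they close: fully open they stand 13 mm farther back than shut.
Start: joints at [-1.273, 0.311, 0.014, 1.512, -0.004, 1.319, -0.027], TCP at [0.183, 0.519, 0.242] pointing down, gripper open.
Joint ranges: [-2.7, 2.7], [-0.3, 1.91], [-1.27, 1.3], [0.12, 2.57], [-1.44, 4.58], [0.2, 2.03], [-3.05, 3.05]. Speed limits (rad/s): [2.79, 2.79, 3.14, 3.14, 3.14, 3.14, 3.14].

INTERFACE

Orientations are given as a unit quaternion [w, x, y, z].
In Python, from plant import * gives the robot as it stands. The module is installed in compiled form; this text tells all that it offers.
- The arm moves only by the tool play_rows, never from a script. Its argument "steps" is a list of rows, each an object of numbers: "x", "y", "z": the shift along the tool's x, y, z in units of 0.15 m (1.0 is 0.15 m); "ax", "ay", "az": the turn, a rotation vector about the tool's x, y, z in units of 45 degrees (1.0 is 45 degrees). In form: [{"x": .., "y": .., "z": .., "ax": .., "ay": .., "az": ..}, ...]. A call has exactly 5 rows; each row is the pose to reach, as a shift and turn from the pose commanded when the call began, along the tool's axes at that moment; what a row does not reach only later rows make up. A row lasts 1/12 s, in which the tool goes at most 41.7 mm and 7.16 degrees, less where a joint would pass 70% of its speed; a pose out of reach is approached as far as the arm can. A call with a number of a shift or a turn outside -1 to 1 is refused whole. A call with a gripper value outside its range is refused whole. "jaw" is the opening, from -1 (shut) to 1 (fully open), set as the call begins (left out, the last holds). The fingers move at their own pace and stop on an object; the grip force is fixed at half the most. Time passes only in rows, so rows that repeat a pose let the fingers close, or fill a call up. It gives the time, the measured TCP pose, the force, the opening and the grip force at its end, in the units of the state.
- observe(): the state, without advancing time (a new reading comes with each control period).
- grab_frame(name): name is "side" or "top" or "wrist"; returns a dict with "frame" (400x640x3 uint8, blue, green, red), "z_map" (400x640 float32, m along the optical axis (not along the pixel's ray), 0 where there is no reading), "K" (3x3 intrinsics, pixels), "eye" and "orientation" of the camera in the world; the wrist camera has in their place "hand_eye" (4x4, takes a point from camera to tool coordinates, whose origin is the TCP and whose axes are the flange's). Camera axes: x right, y down, z forward; pixel columns grow to the right and rows downward; lengths in m; the calibration is good to about 2 mm. A picture is of the moment at which its call begins: read the wrist's pose just before it.
- close_job(): hands the job in; it is judged then, once.
Trained networks look in a picture, given as the dict that the camera call returned (one of the last four; its "shot" number tells which), for a name from the list of things; names that differ only in an ending like _2 or _b are one class to them, and where a whole thing is asked for, a point or a joint stands for the part that bears it (a point fixed in the world has none). Each returns a list of dicts, best first, with "p" (0 to 1); they miss things now and then, are a little off and sometimes report something else, mostly with a low value. They report only what shows in the picture. A call takes as long as a camera call. They do not tell look-alikes from the thing itself.
- cut_out(picture, target): "region" (400x640 bool, what is visible of it) and "extent" ([left, top, right, bottom] in pixels, round what is visible of it).
- spot_point(picture, target): "point" ([column, row] in pixels: a listed point, or the origin of a listed thing).
The state is a dict: "time": time; "joint_pos": joint angles; "qd": joint speeds; "joint_efforts": joint torques, N m; "eef_pos": TCP position; "orientation": TCP orientation; "force": force on the tool from outside, world axes, zero at the start; "wrist_torque": the same for the moment, N m; "opening": finger opening in m; "gripper_force": force on a finger pad.
Only numpy, scipy, OpenCV 4.12 (cv2) and the standard library are available. Lean on these libraries where they do the work, as an engineer would, in place of code of your own. Each camera call takes 0.05 s, during which the arm holds its last target. There are 200 camera calls.

TASK

Pick the blue tray up by its handle, tip all four steel T-nuts into the tub of the green deburring machine and set the empty tray back upright on the bench. Then turn the brass quarter-turn fastener until its slot lines up with the oblong slot in the cover, swing the cover shut over it and press it fully down on its seal. Finish while still holding the cover pressed down, with the fastener left in line for me to lock, and leave the other things on the bench alone.

Things in the scene. Friction and masses are not known exactly. Their poses are not given: they have to be found in the camera images.
- machine: Green bench deburring machine with an open tub, fixed. Origin on the bench under the tub's middle; x along the tub, y to the cover's hinge side, z up. Tub inside 204 (x) by 150 (y), walls 6, inner floor 41 high, rim 130 (soft seal on the -y rim to 137). Motor across the +x end: x 108 to 184, top 110 high. Steel flange for the fastener: x -45 to 45, y -80 to -127, top at 122.
- cover (a joint): Angle of the hinged cover, rad: 0 = shut, fully down; starts open at 1.65 to 1.9, leaning back a little past upright; stop 1.95. A friction hinge (0.42 N m) keeps it wherever it is left, so push it all the way (2 to 5 N). Over the last 6 mm a springy seal lifts it: about 11 N near the free edge presses it fully home; let go, it rises about 4 mm.
- cover_hinge (a point): Middle of the cover's hinge line (machine x 0, y 86, z 131; axes of the machine, line along x). Cover: aluminium, 3 thick, 0.35 kg, 224 long along the line, reaching 182 from it, and 211 at a 90 wide tongue in the middle that has the slot. Outer face 3 above the line when shut. Black bar handle on it: middle 80, 105 from the line, 38 high; the face beside it, 55 or more from the middle, is free.
- cover_press (a point): Point on the cover's outer face good to press: 70 to the machine's -x side of the middle, 165 from the hinge line, 17 from the free edge there. It swings with the cover; shut, its axes are those of the machine.
- cover_slot (a point): Middle of the oblong slot in the cover's tongue (44 long along the hinge line, 18 wide), on the outer face, 191 from the hinge line. Shut, it lies round the fastener, whose head stands up through it; its axes are then those of the machine.
- fastener_head (a point): Middle of the quarter-turn fastener's head: brass wing 34 long, 10 thick, 18 high with a dark slot along its top, on a stem on the flange, at machine x 0, y -105, z 145.5 (wing from 136.5 to 154.5). Its x axis lies along wing and slot. Nothing near it stands above 137. The cover passes down over the wing only when the wing is in line with the cover's slot.
- fastener (a joint): Angle of the wing, rad, counter-clockwise from above positive; 0 = wing and its slot in line with the cover's oblong slot, along the machine's x. Starts at 0.8 to 1.5. It turns stiffly (0.06 N m) and stays where it is left, with no click or stop at 0; stops at -0.35 and 1.65.
- tray: Loose blue pouring tray, 0.25 kg, 150 (x) by 104 (y), origin at the middle of its underside. Walls 30 high at sides and back; open front (+x), floor rising there to a lip 8 high at x 75, over which it pours. Web 33 high along the middle. Above it a black grip bar along x: 80 long, 14 thick, 61 to 83 high, over the tray's middle. Oily: the nuts slide out front down at 40 degrees, safely at 50.
- nut1: Steel T-nut 28 x 22 x 18, 69 g, origin at the middle of its underside; one of four, loose in the tray.
- nut2: Steel T-nut 28 x 22 x 18, 69 g, origin at the middle of its underside; one of four, loose in the tray.
- nut3: Steel T-nut 28 x 22 x 18, 69 g, origin at the middle of its underside; one of four, loose in the tray.
- nut4: Steel T-nut 28 x 22 x 18, 69 g, origin at the middle of its underside; one of four, loose in the tray.
- bottle: Bystander: blue squeeze bottle with a red nozzle, 68 across, 158 high; origin under its middle.
- hex_keys: Bystander: aluminium block 110 x 35 with hex keys standing in it, 145 high in all; origin under its middle.
- carton: Bystander: small yellow carton 75 x 50 x 45; origin under its middle.
- gauge_block: Bystander: steel block 76 x 51 x 25; origin under its middle.
- brush: Bystander: brush lying flat, about 200 long along its x.
- bushing: Bystander: brass bushing 48 across, 40 high; origin under its middle.
Mind the look-alikes: they are no part of the job. What is shaped like the nut1 but red or turquoise is not meant.

How it is judged:
By the outcome, as a careful person would: the job done as asked, in the order asked, and still so for the second after the job is handed in, while the arm keeps its last pose, push and grip.
It also fails if it takes over 72 s, if anything falls off the work surface, if the arm or the gripper's body presses on something with over 40 N, if the wrist force passes 120 N, or if a joint passes its speed limit or range.

## Working session

There is one attempt and no reset: what is moved stays moved. The work goes in short steps, Python scripts to look and compute and a tool call to move; the robot and the scene stay as the last step left them, time stands still between calls to the robot, and variables do not carry over. Pictures are saved under pics/ and viewed, at most 10 in all, crops included, and the job is handed in when it is done.

Besides the shell and the picture viewer there is one more tool, called after "Request:" as a command line: name --argument value ..., lists and objects as JSON in quotes. play_rows: Moves the arm, as the interface text tells. Shifts and turns lie within -1 to 1; 1 stands for 0.15 m of shift or 45 degrees of turn. Its arguments: {"type":"object","properties":{"steps":{"type":"array"},"jaw":{"type":"number"}},"required":["steps"]}

```bash
mkdir -p pics
cat > h.py <<'E'
from plant import *
import numpy as np, cv2
from scipy.spatial.transform import Rotation as R
def rot(q): return R.from_quat([q[1],q[2],q[3],q[0]])
def cam(name):
    s=observe(); f=grab_frame(name)
    if name=="wrist":
        T=np.eye(4);T[:3,:3]=rot(s["orientation"]).as_matrix();T[:3,3]=s["eef_pos"];M=T@np.array(f["hand_eye"])
    else:
        M=np.eye(4);o=np.array(f["orientation"])
        M[:3,:3]=o if o.shape==(3,3) else rot(o).as_matrix();M[:3,3]=f["eye"]
    f["M"]=M; return f
def cloud(f):
    z=f["z_map"];K=np.array(f["K"]);v,u=np.mgrid[:z.shape[0],:z.shape[1]]
    p=np.stack([(u-K[0,2])/K[0,0]*z,(v-K[1,2])/K[1,1]*z,z],-1)
    p=p@f["M"][:3,:3].T+f["M"][:3,3]; p[z<=0]=np.nan; return p
def proj(f,P):
    M=f["M"];c=(np.asarray(P)-M[:3,3])@M[:3,:3];K=np.array(f["K"]);return c[...,:2]/c[...,2:]*[K[0,0],K[1,1]]+[K[0,2],K[1,2]]
E
python3 - <<'E'
from h import *
s=observe();print({k:np.round(v,3) for k,v in s.items()})
ims=[]
for n in("top","side"):
    f=cam(n);c=cloud(f);print(n,np.round(f["M"],3).tolist(),np.array(f["K"]).tolist())
    cv2.imwrite(f"pics/{n}0.png",f["frame"])
    for t in ["machine","tray","nut1","fastener_head","cover_slot","cover_press","cover_hinge","bottle","hex_keys","carton","gauge_block","brush","bushing"]:
        r=spot_point(f,t)[:4 if t=="nut1" else 2]
        print(t,[(round(float(a["p"]),2),np.round(a["point"]).tolist(),np.round(c[int(np.clip(a["point"][1],0,399)),int(np.clip(a["point"][0],0,639))],3).tolist()) for a in r])
E
```

```text
{'time': np.float64(0.0), 'joint_pos': array([-1.273,  0.312,  0.014,  1.513, -0.004,  1.319, -0.027]), 'qd': array([-0.001, -0.001, -0.001,  0.   , -0.001, -0.001, -0.002]), 'joint_efforts': array([ 1.0000e-03, -3.7992e+01,  1.4600e-01, -2.3059e+01,  1.2000e-02,
        1.4000e-02, -0.0000e+00]), 'eef_pos': array([0.183, 0.518, 0.241]), 'orientation': array([-0.   ,  0.169,  0.986, -0.001]), 'force': array([-0.249,  0.065,  0.006]), 'wrist_torque': array([ 0.025, -0.018, -0.001]), 'gripper_force': np.float64(0.0), 'opening': np.float64(0.085)}
top [[0.018, -0.986, 0.163, 0.325], [-1.0, -0.016, 0.015, -0.022], [-0.012, -0.163, -0.987, 1.4], [0.0, 0.0, 0.0, 1.0]] [[401.1544847597188, 0.0, 318.92039538012074], [0.0, 401.1544847597188, 203.9498935206875], [0.0, 0.0, 1.0]]
machine [(0.82, [280.0, 220.0], [0.495, 0.131, 0.042])]
tray [(0.7, [388.0, 220.0], [0.503, -0.243, 0.002])]
nut1 [(0.63, [381.0, 211.0], [0.531, -0.216, 0.022]), (0.55, [394.0, 207.0], [0.549, -0.261, 0.025]), (0.49, [398.0, 185.0], [0.629, -0.277, 0.017]), (0.45, [418.0, 191.0], [0.609, -0.348, 0.014])]
fastener_head
[... 1499 characters left out ...]
5, [304.0, 186.0], [0.501, 0.05, 0.154])]
cover_slot [(0.85, [248.0, 105.0], [1.081, 1.227, -0.188]), (0.49, [382.0, 222.0], [0.671, -0.111, 0.025])]
cover_press [(0.69, [230.0, 124.0], [0.406, 0.247, 0.298])]
cover_hinge [(0.85, [260.0, 169.0], [0.483, 0.237, 0.127])]
bottle [(0.62, [380.0, 223.0], [0.662, -0.111, 0.026]), (0.59, [419.0, 225.0], [0.74, -0.194, 0.032])]
hex_keys [(0.9, [372.0, 193.0], [0.762, 0.014, 0.019])]
carton [(0.64, [301.0, 272.0], [0.349, -0.118, 0.047])]
gauge_block [(0.78, [383.0, 225.0], [0.665, -0.12, 0.026])]
brush [(0.63, [198.0, 210.0], [0.297, 0.32, 0.014])]
bushing [(0.62, [283.0, 214.0], [0.437, 0.063, 0.08]), (0.58, [380.0, 353.0], [0.335, -0.393, 0.029])]
```

Run:
```python
import cv2,numpy as np
a=cv2.imread("pics/top0.png")[120:290,190:450];cv2.imwrite("pics/t0c.png",cv2.resize(a,(780,510),interpolation=cv2.INTER_CUBIC))
a=cv2.imread("pics/side0.png")[90:390,180:480];cv2.imwrite("pics/s0c.png",cv2.resize(a,(600,600),interpolation=cv2.INTER_CUBIC))
```

```text
(no output)
```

View pics/t0c.png

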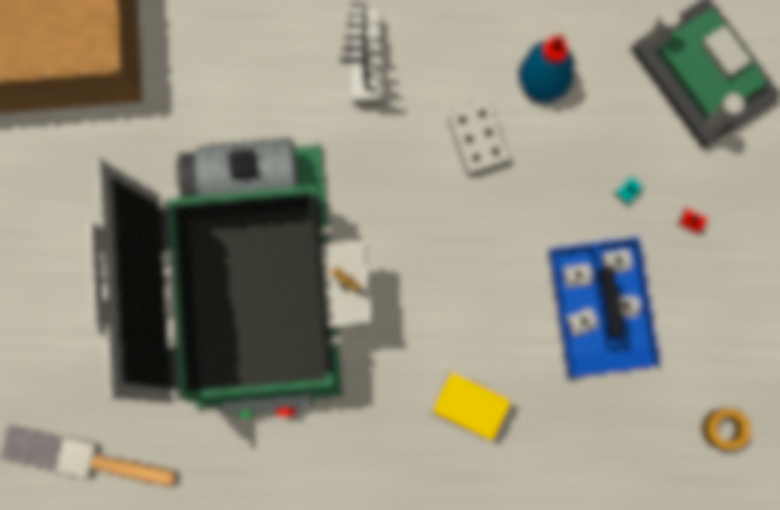

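View pics/s0c.png

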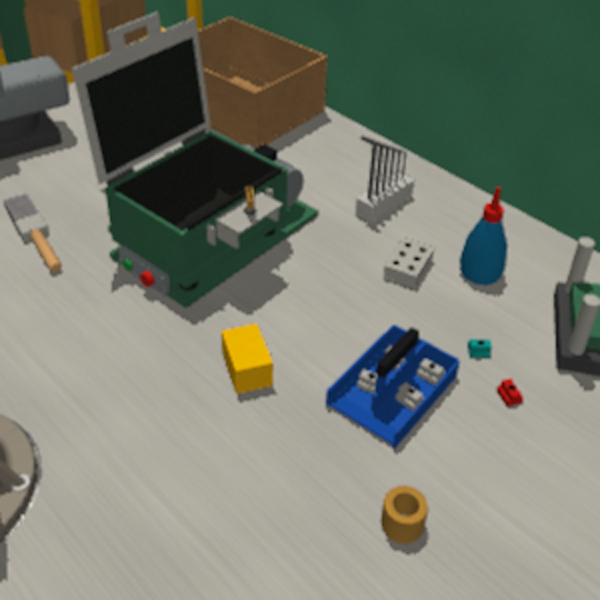

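The pictures agree with each other. The machine's tub (top crop 250,300) has its motor toward world +x and its cover open on the +y side. The tray is at about (605,310) with four steel nuts. The red and turquoise ones at (692,221) and (628,190) are the look-alikes. Next I'll measure the machine and tray poses and find which end of the tray is open.

Run:
```python
from h import *
for n in("top","side"):
    f=cam(n);c=cloud(f);im=f["frame"].astype(int);hsv=cv2.cvtColor(f["frame"],cv2.COLOR_BGR2HSV)
    x,y,z=c[...,0],c[...,1],c[...,2]
    # tray grip: dark pts high
    g=(x>.4)&(x<.65)&(y<-.15)&(y>-.36)&(z>.066)
    p=c[g];print(n,"grip",len(p),p.mean(0).round(4),np.percentile(p[:,2],[5,50,95]).round(3));
    r=cv2.minAreaRect(p[:,:2].astype(np.float32)*1000);print(r); w,v=np.linalg.eigh(np.cov(p[:,:2].T));print("dir",v[:,1],np.ptp(p[:,:2]@v[:,1]))
    b=(hsv[...,0]>105)&(hsv[...,0]<130)&(hsv[...,1]>150)&(x>.38)&(x<.65)&(y<-.15)&(y>-.38)
    q=c[b];print("tray",cv2.minAreaRect(q[:,:2].astype(np.float32)*1000))
    d=v[:,1]*np.sign(v[0,1]);e=np.array([-d[1],d[0]]);o=p[:,:2].mean(0)
    a=(q[:,:2]-o)@d;t=(q[:,:2]-o)@e
    for lo in np.arange(-.09,.09,.01):
        m=(a>=lo)&(a<lo+.01)&(abs(t)<.04)&(abs(t)>.012)
        if m.sum()>2: print(round(lo,3),m.sum(),np.percentile(q[m,2],[10,50,90]).round(3))
    # seal/flange/fastener
    fl=(x>.38)&(x<.6)&(y>-.02)&(y<.12)&(z>.139)&(z<.165)
    p=c[fl];print("wing",len(p),p.mean(0).round(4),cv2.minAreaRect(p[:,:2].astype(np.float32)*1000))
    k=(x>.38)&(x<.6)&(y>-.02)&(y<.1)&(z>.115)&(z<.127);p=c[k];print("flange",len(p),p.mean(0).round(4),cv2.minAreaRect(p[:,:2].astype(np.float32)*1000))
    k=(x>.3)&(x<.7)&(y>-.0)&(y<.26)&(z>.126)&(z<.138);p=c[k];print("rim",len(p),cv2.minAreaRect(p[:,:2].astype(np.float32)*1000))
    k=(x>.3)&(x<.7)&(y>.2)&(y<.34)&(z>.16);p=c[k]
    m=p.mean(0);U,S,V=np.linalg.svd(p-m,full_matrices=False);print("cover",m.round(3),V[2].round(3),S.round(3),p.min(0).round(3),p.max(0).round(3))
    for t in ["fastener_head","cover_hinge","cover_slot","cover_press","tray","machine"]:
        print(t,[(round(float(a["p"]),2),np.round(a["point"],1).tolist()) for a in spot_point(f,t)[:2]])
```

```text
top grip 115 [ 0.4951 -0.248   0.0815] [0.075 0.082 0.086]
((495.21466064453125, -248.5660400390625), (77.9903335571289, 15.147958755493164), 8.557639122009277)
dir [-0.98817853 -0.15330748] 0.07802504500718466
tray ((495.05010986328125, -249.28919982910156), (145.09085083007812, 100.29762268066406), 8.492615699768066)
-0.08 15 [0.004 0.008 0.012]
-0.07 43 [0.002 0.006 0.01 ]
-0.06 46 [0.001 0.004 0.009]
-0.05 45 [0.    0.003 0.006]
-0.04 41 [-0.001  0.003  0.006]
-0.03 20 [-0.002  0.002  0.008]
-0.02 3 [0.    0.002 0.003]
-0.0 18 [0.001 0.004 0.006]
0.01 32 [0.    0.004 0.008]
0.02 32 [-0.001  0.003  0.006]
0.03 11 [-0.001  0.004  0.006]
0.05 11 [0.002 0.004 0.008]
0.06 22 [-0.     0.004  0.006]
0.07 13 [-0.001  0.002  0.004]
wing 62 [0.5024 0.0514 0.149 ] ((503.9918518066406, 49.5810546875), (176.3270263671875, 42.453189849853516), 6.062750816345215)
flange 388 [0.5003 0.0464 0.122 ] ((492.88201904296875, 55.8884391784668), (77.49408721923828, 210.51536560058594), 87.26761627197266)
rim 563 ((495.4802551269531, 127.85149383544922), (216.7448272705078, 213.4893798828125), 6.25281667
[... 1067 characters left out ...]
521 0.1464] ((499.8865051269531, 48.551025390625), (189.27398681640625, 46.345882415771484), 5.286470413208008)
flange 491 [0.4866 0.0494 0.1227] ((492.3988037109375, 55.20761489868164), (84.94376373291016, 212.50717163085938), 88.78958129882812)
rim 747 ((492.8617858886719, 128.75933837890625), (222.4667205810547, 221.9670867919922), 6.2205657958984375)
cover [0.471 0.244 0.246] [-0.105  0.983 -0.148] [3.697 2.858 0.136] [0.367 0.22  0.16 ] [0.593 0.27  0.343]
fastener_head [(0.59, [302.7, 186.0])]
cover_hinge [(0.68, [260.8, 171.4]), (0.59, [303.6, 274.3])]
cover_slot [(0.86, [248.3, 107.6])]
cover_press [(0.91, [228.6, 126.2])]
tray [(0.81, [376.1, 281.7])]
machine [(0.6, [283.8, 212.7])]
```

```bash
cat >> h.py <<'E'
import json
def plan(way,dig=3):
    """way: list of (pos, Rotation); prints one final row per call, from the measured pose"""
    s=observe();p=np.array(s["eef_pos"]);r=rot(s["orientation"])
    for P,Rt in way:
        P=np.asarray(P,float);d0=r.inv().apply(P-p);a0=(r.inv()*Rt).as_rotvec()
        n=int(max(1,np.ceil(max(abs(d0).max()/.1499,np.linalg.norm(d0)/.2,np.degrees(np.linalg.norm(a0))/35)-1e-9)))
        pp,rr=p,r
        for i in range(1,n+1):
            tp=p+(P-p)*i/n;tr=r*R.from_rotvec(a0*i/n)
            d=np.round(rr.inv().apply(tp-pp)/.15,dig);a=np.round((rr.inv()*tr).as_rotvec()/(np.pi/4),dig)
            print(json.dumps({k:v for k,v in zip(["x","y","z","ax","ay","az"],[float(x) for x in [*d,*a]]) if v}))
            pp=pp+rr.apply(d*.15);rr=rr*R.from_rotvec(a*np.pi/4)
        p,r=pp,rr;print("--",p.round(4))
def down(yawy,tilt=0):
    """tool down, tool y at world angle yawy (deg); tilt about tool y, deg"""
    t=np.radians(yawy);y=np.array([np.cos(t),np.sin(t),0]);z=np.array([0,0,-1.]);x=np.cross(y,z)
    return R.from_matrix(np.c_[x,y,z])*R.from_euler("y",tilt,degrees=True)
E
python3 - <<'E'
from h import *
s=observe();r0=rot(s["orientation"]);g=down(98.4)
plan([([.26,.38,.30],r0),([.494,-.2495,.26],g)])
# machine estimate by least squares of pixel picks in both cams
A=R.from_euler("z",6.15,degrees=True)
for n in("top","side"):
    f=cam(n);K=np.array(f["K"])
    for t,zz in(("fastener_head",.1455),("cover_hinge",.131),("machine",0)):
        for a in spot_point(f,t)[:1]:
            d=f["M"][:3,:3]@np.r_[(np.array(a["point"])-K[:2,2])/K[0,0],1];e=f["M"][:3,3];print(n,t,(e+d*(zz-e[2])/d[2]).round(4))
    c=cloud(f);k=(c[...,0]>.3)&(c[...,0]<.7)&(c[...,1]>0)&(c[...,1]<.25)
    q=(c[k]-[.495,.131,0])@A.as_matrix()
    m=(q[:,2]>.118)&(q[:,2]<.126)&(q[:,1]<-.085);v=q[m];print("flange x",np.percentile(v[:,0],[1,3,97,99]).round(4),"ymin",np.percentile(v[:,1],[1,3]).round(4),len(v))
    m=(q[:,2]>.124)&(q[:,2]<.14);v=q[m];print("rim x",np.percentile(v[:,0],[1,3,97,99]).round(4),"y",np.percentile(v[:,1],[1,3,97,99]).round(4))
    m=(q[:,2]>.143)&(q[:,2]<.165)&(abs(q[:,0])<.05)&(q[:,1]<-.06);v=q[m];w,V=np.linalg.eigh(np.cov(v[:,:2].T));print("wing",len(v),v.mean(0).round(4),np.arctan2(V[1,1],V[0,1]),np.sqrt(w))
E
```

```text
{"x": -0.79, "y": -0.701, "z": -0.385}
-- [0.26   0.3799 0.3   ]
{"x": -0.717, "y": -0.859, "z": 0.067, "az": -0.155}
{"x": -0.608, "y": -0.94, "z": 0.067, "az": -0.155}
{"x": -0.489, "y": -1.007, "z": 0.066, "az": -0.154}
{"x": -0.364, "y": -1.058, "z": 0.067, "az": -0.155}
-- [ 0.494  -0.2495  0.26  ]
top fastener_head [0.5078 0.0481 0.1455]
top cover_hinge [0.482  0.2356 0.131 ]
top machine [0.492  0.1455 0.    ]
flange x [-0.0446 -0.0428  0.0426  0.0441] ymin [-0.1107 -0.1102] 180
rim x [-0.1078 -0.107   0.1061  0.1075] y [-0.1086 -0.102   0.1014  0.1026]
wing 39 [-0.0006 -0.0895  0.1532] 0.8164291532297218 [0.00319022 0.01008767]
side fastener_head [0.5072 0.0605 0.1455]
side cover_hinge [0.4848 0.232  0.131 ]
side machine [0.4987 0.1402 0.    ]
flange x [-0.0476 -0.0465  0.0402  0.042 ] ymin [-0.1115 -0.1108] 186
rim x [-0.1121 -0.111   0.1027  0.1055] y [-0.1082 -0.1029  0.1056  0.108 ]
wing 40 [-0.0069 -0.0928  0.1537] 0.8799090652627428 [0.00318816 0.01032498]
```

```bash
sed -i 's/\.1499/.125/' h.py
python3 - <<'E'
from h import *
s=observe();r0=rot(s["orientation"]);g=down(98.4)
plan([([.26,.38,.30],r0),([.494,-.2495,.26],g)],2)
E
```

```text
{"x": -0.79, "y": -0.7, "z": -0.38}
-- [0.26   0.3801 0.2993]
{"x": -0.57, "y": -0.69, "z": 0.05, "az": -0.12}
{"x": -0.51, "y": -0.74, "z": 0.05, "az": -0.13}
{"x": -0.43, "y": -0.78, "z": 0.06, "az": -0.12}
{"x": -0.35, "y": -0.83, "z": 0.05, "az": -0.13}
{"x": -0.27, "y": -0.85, "z": 0.05, "az": -0.12}
-- [ 0.494  -0.2494  0.2603]
```

Request:
play_rows --steps '[{"x": -0.79,"y": -0.7,"z": -0.39},{"x": -0.79,"y": -0.7,"z": -0.39},{"x": -0.79,"y": -0.7,"z": -0.39},{"x": -0.79,"y": -0.7,"z": -0.39},{"x": -0.79,"y": -0.7,"z": -0.39}]'

```text
schema error: expected keys x, y, z, ax, ay, az
```

All six keys are needed in each row.

Request:
play_rows --steps '[{"x": -0.79,"y": -0.7,"z": -0.38,"ax": 0,"ay": 0,"az": 0},{"x": -0.79,"y": -0.7,"z": -0.38,"ax": 0,"ay": 0,"az": 0},{"x": -0.79,"y": -0.7,"z": -0.38,"ax": 0,"ay": 0,"az": 0},{"x": -0.79,"y": -0.7,"z": -0.38,"ax": 0,"ay": 0,"az": 0},{"x": -0.79,"y": -0.7,"z": -0.38,"ax": 0,"ay": 0,"az": 0}]'

```text
time: 2.92
eef_pos: [0.267, 0.3739, 0.3029]
orientation: [0.003, 0.176, 0.984, 0.001]
force: [1.2, -0.6, 1.1]
opening: 0.0852
gripper_force: 0.0
```

Request:
play_rows --steps '[{"x": -0.57,"y": -0.69,"z": 0.05,"ax": 0,"ay": 0,"az": -0.12},{"x": -0.57,"y": -0.69,"z": 0.05,"ax": 0,"ay": 0,"az": -0.12},{"x": -0.57,"y": -0.69,"z": 0.05,"ax": 0,"ay": 0,"az": -0.12},{"x": -0.57,"y": -0.69,"z": 0.05,"ax": 0,"ay": 0,"az": -0.12},{"x": -0.57,"y": -0.69,"z": 0.05,"ax": 0,"ay": 0,"az": -0.12}]'

```text
time: 3.33
eef_pos: [0.3078, 0.2505, 0.2921]
orientation: [0.0, 0.127, 0.992, 0.0]
force: [-0.3, 0.1, 0.4]
opening: 0.0855
gripper_force: 0.0
```

Request:
play_rows --steps '[{"x": -0.51,"y": -0.74,"z": 0.05,"ax": 0,"ay": 0,"az": -0.13},{"x": -0.51,"y": -0.74,"z": 0.05,"ax": 0,"ay": 0,"az": -0.13},{"x": -0.51,"y": -0.74,"z": 0.05,"ax": 0,"ay": 0,"az": -0.13},{"x": -0.51,"y": -0.74,"z": 0.05,"ax": 0,"ay": 0,"az": -0.13},{"x": -0.51,"y": -0.74,"z": 0.05,"ax": 0,"ay": 0,"az": -0.13}]'

```text
time: 3.75
eef_pos: [0.3546, 0.1253, 0.2846]
orientation: [0.0, 0.075, 0.997, 0.0]
force: [0.1, 1.0, 0.7]
opening: 0.0855
gripper_force: 0.0
```

Run:
```python
from h import *
s=observe();print(s["time"],np.round(s["joint_pos"],3),np.round(s["eef_pos"],4),rot(s["orientation"]).as_matrix().round(3).tolist())
f=cam("wrist");cv2.imwrite("pics/w1.png",f["frame"])
print(np.round(f["hand_eye"],3).tolist(),np.array(f["K"])[:2].round(1).tolist())
c=cloud(f);v=c[np.isfinite(c[...,0])];print(v.min(0),v.max(0))
plan([([.494,-.2495,.26],down(98.4))],2)
```

```text
3.75 [-0.805 -0.093  0.387  1.855  0.036  1.371  0.995] [0.3546 0.1253 0.2846] [[-0.989, 0.149, 0.001], [0.149, 0.989, 0.0], [-0.001, 0.0, -1.0]]
[[-0.0, -0.961, -0.278, 0.072], [1.0, -0.0, -0.0, 0.001], [0.0, -0.278, 0.961, -0.131], [0.0, 0.0, 0.0, 1.0]] [[312.7, 0.0, 323.2], [0.0, 312.7, 195.6]]
[ 0.11026854 -0.46365787 -0.00445669] [0.72097174 0.56800805 0.3732286 ]
{"x": -0.43, "y": -0.78, "z": 0.05, "az": -0.12}
{"x": -0.35, "y": -0.83, "z": 0.06, "az": -0.13}
{"x": -0.27, "y": -0.85, "z": 0.05, "az": -0.12}
-- [ 0.4935 -0.2494  0.2601]
```

Request:
play_rows --steps '[{"x": -0.43,"y": -0.78,"z": 0.05,"ax": 0,"ay": 0,"az": -0.12},{"x": -0.43,"y": -0.78,"z": 0.05,"ax": 0,"ay": 0,"az": -0.12},{"x": -0.43,"y": -0.78,"z": 0.05,"ax": 0,"ay": 0,"az": -0.12},{"x": -0.43,"y": -0.78,"z": 0.05,"ax": 0,"ay": 0,"az": -0.12},{"x": -0.43,"y": -0.78,"z": 0.05,"ax": 0,"ay": 0,"az": -0.12}]'

```text
time: 4.22
eef_pos: [0.4018, 0.0014, 0.277]
orientation: [0.001, 0.027, 1.0, -0.0]
force: [-0.3, -0.1, -0.3]
opening: 0.0855
gripper_force: 0.0
```

Request:
play_rows --steps '[{"x": -0.35,"y": -0.83,"z": 0.06,"ax": 0,"ay": 0,"az": -0.13},{"x": -0.35,"y": -0.83,"z": 0.06,"ax": 0,"ay": 0,"az": -0.13},{"x": -0.35,"y": -0.83,"z": 0.06,"ax": 0,"ay": 0,"az": -0.13},{"x": -0.35,"y": -0.83,"z": 0.06,"ax": 0,"ay": 0,"az": -0.13},{"x": -0.35,"y": -0.83,"z": 0.06,"ax": 0,"ay": 0,"az": -0.13}]'

```text
time: 4.63
eef_pos: [0.4483, -0.1259, 0.2675]
orientation: [0.0, -0.025, 1.0, -0.002]
force: [-0.4, -0.2, -0.1]
opening: 0.0854
gripper_force: 0.0
```

Request:
play_rows --steps '[{"x": -0.27,"y": -0.85,"z": 0.05,"ax": 0,"ay": 0,"az": -0.12},{"x": -0.27,"y": -0.85,"z": 0.05,"ax": 0,"ay": 0,"az": -0.12},{"x": -0.27,"y": -0.85,"z": 0.05,"ax": 0,"ay": 0,"az": -0.12},{"x": -0.27,"y": -0.85,"z": 0.05,"ax": 0,"ay": 0,"az": -0.12},{"x": -0.27,"y": -0.85,"z": 0.05,"ax": 0,"ay": 0,"az": -0.12}]'

```text
time: 5.05
eef_pos: [0.4957, -0.2498, 0.2588]
orientation: [-0.001, -0.073, 0.997, -0.0]
force: [-1.0, -0.2, 0.5]
opening: 0.0855
gripper_force: 0.0
```

Run:
```python
from h import *
s=observe();print(s["time"],np.round(s["joint_pos"],3),np.round(s["eef_pos"],4),rot(s["orientation"]).as_matrix().round(3).tolist())
f=cam("wrist");cv2.imwrite("pics/w2.png",f["frame"])
c=cloud(f);x,y,z=c[...,0],c[...,1],c[...,2]
g=(x>.42)&(x<.58)&(y<-.2)&(y>-.3)&(z>.07)&(z<.1)
p=c[g];print(len(p),p.mean(0),np.percentile(p[:,2],[2,50,98]),cv2.minAreaRect(p[:,:2].astype(np.float32)*1000))
g=(x>.38)&(x<.65)&(y<-.15)&(y>-.35)&(z>.024)&(z<.036)
p=c[g];print(cv2.minAreaRect(p[:,:2].astype(np.float32)*1000))
plan([([.494,-.2495,.064],down(98.4))],2)
# fit kinematics hints: none
```

```text
5.05 [-0.153  0.388  0.824  1.489 -0.284  1.39   2.403] [ 0.4957 -0.2498  0.2588] [[-0.989, -0.146, -0.002], [-0.146, 0.989, -0.001], [0.002, -0.001, -1.0]]
1081 [ 0.48877577 -0.2478595   0.08196676] [0.07924183 0.08213846 0.08373509] ((490.0765686035156, -247.7157440185547), (78.86642456054688, 13.59417724609375), 8.633009910583496)
((490.95880126953125, -247.56015014648438), (150.55567932128906, 104.24173736572266), 8.458147048950195)
{"x": 0.01, "y": -0.01, "z": 0.65}
{"y": -0.01, "z": 0.65}
-- [ 0.4942 -0.2501  0.064 ]
```

View pics/w2.png

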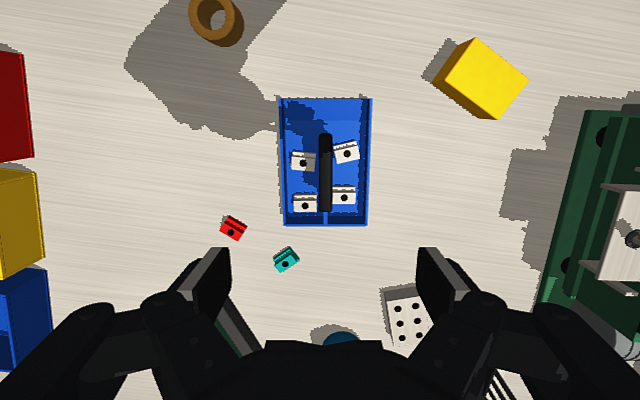

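The wrist view shows the tray centred at about (325,160). Its four steel nuts sit at the back end and the open front faces the robot (image top). Next I'll descend and grip the bar.

Request:
play_rows --steps '[{"x": 0.03,"y": 0.01,"z": 0.3,"ax": 0,"ay": 0,"az": 0},{"x": 0.03,"y": 0.01,"z": 0.65,"ax": 0,"ay": 0,"az": 0},{"x": 0.03,"y": 0.01,"z": 0.75,"ax": 0,"ay": 0,"az": 0},{"x": 0.03,"y": 0.01,"z": 0.85,"ax": 0,"ay": 0,"az": 0},{"x": 0.03,"y": 0.01,"z": 0.95,"ax": 0,"ay": 0,"az": 0}]'

```text
time: 5.52
eef_pos: [0.4901, -0.242, 0.1154]
orientation: [-0.001, -0.077, 0.997, 0.003]
force: [-0.3, -0.1, -0.5]
opening: 0.0855
gripper_force: 0.0
```

Request:
play_rows --steps '[{"x": 0,"y": 0,"z": 0.15,"ax": 0,"ay": 0,"az": 0},{"x": 0,"y": 0,"z": 0.25,"ax": 0,"ay": 0,"az": 0},{"x": 0,"y": 0,"z": 0.32,"ax": 0,"ay": 0,"az": 0},{"x": 0,"y": 0,"z": 0.35,"ax": 0,"ay": 0,"az": 0},{"x": 0,"y": 0,"z": 0.35,"ax": 0,"ay": 0,"az": 0}]'

```text
time: 5.93
eef_pos: [0.4898, -0.2455, 0.0644]
orientation: [-0.0, -0.075, 0.997, 0.001]
force: [0.3, 0.3, 0.0]
opening: 0.0849
gripper_force: 0.0
```

Request:
play_rows --steps '[{"x": 0,"y": 0,"z": 0,"ax": 0,"ay": 0,"az": 0},{"x": 0,"y": 0,"z": 0,"ax": 0,"ay": 0,"az": 0},{"x": 0,"y": 0,"z": 0,"ax": 0,"ay": 0,"az": 0},{"x": 0,"y": 0,"z": 0,"ax": 0,"ay": 0,"az": 0},{"x": 0,"y": 0,"z": 0,"ax": 0,"ay": 0,"az": 0}]' --jaw -1

```text
time: 6.35
eef_pos: [0.4897, -0.2489, 0.0659]
orientation: [0.001, -0.073, 0.997, -0.0]
force: [0.1, -0.3, 0.0]
opening: 0.0255
gripper_force: 0.0
```

Request:
play_rows --steps '[{"x": 0,"y": 0,"z": 0,"ax": 0,"ay": 0,"az": 0},{"x": 0,"y": 0,"z": 0,"ax": 0,"ay": 0,"az": 0},{"x": 0,"y": 0,"z": 0,"ax": 0,"ay": 0,"az": 0},{"x": 0,"y": 0,"z": 0,"ax": 0,"ay": 0,"az": 0},{"x": 0,"y": 0,"z": 0,"ax": 0,"ay": 0,"az": 0}]'

```text
time: 6.77
eef_pos: [0.4896, -0.249, 0.0658]
orientation: [0.0, -0.073, 0.997, -0.0]
force: [-0.0, -0.6, 4.8]
opening: 0.0132
gripper_force: 59.4
```

Request:
play_rows --steps '[{"x": 0,"y": 0,"z": -0.1,"ax": 0,"ay": 0,"az": 0},{"x": 0,"y": 0,"z": -0.25,"ax": 0,"ay": 0,"az": 0},{"x": 0,"y": 0,"z": -0.45,"ax": 0,"ay": 0,"az": 0},{"x": 0,"y": 0,"z": -0.7,"ax": 0,"ay": 0,"az": 0},{"x": 0,"y": 0,"z": -0.9,"ax": 0,"ay": 0,"az": 0}]'

```text
time: 7.18
eef_pos: [0.4883, -0.2476, 0.2004]
orientation: [-0.001, -0.074, 0.997, 0.001]
force: [1.8, -0.7, -4.6]
opening: 0.0126
gripper_force: 59.1
```

Request:
play_rows --steps '[{"x": 0,"y": 0,"z": -0.2,"ax": 0,"ay": 0,"az": 0},{"x": 0,"y": 0,"z": -0.4,"ax": 0,"ay": 0,"az": 0},{"x": 0,"y": 0,"z": -0.55,"ax": 0,"ay": 0,"az": 0},{"x": 0,"y": 0,"z": -0.65,"ax": 0,"ay": 0,"az": 0},{"x": 0,"y": 0,"z": -0.65,"ax": 0,"ay": 0,"az": 0}]'

```text
time: 7.6
eef_pos: [0.4902, -0.2491, 0.2998]
orientation: [0.002, -0.074, 0.997, -0.001]
force: [0.4, -1.4, -5.3]
opening: 0.0127
gripper_force: 59.1
```

Run:
```python
from h import *
s=observe();print(s["time"],np.round(s["joint_pos"],3),np.round(s["eef_pos"],4),s["opening"],s["force"])
f=cam("wrist");a=f["frame"];cv2.imwrite("pics/w3.png",a)
plan([([.525,.15,.29],down(96.15)),([.525,.15,.235],down(96.15,-52))],2)
```

```text
7.6 [-0.163  0.354  0.841  1.429 -0.264  1.471  2.39 ] [ 0.4902 -0.2491  0.2998] 0.012690561521813196 [ 0.37166075 -1.40049323 -5.25156615]
{"x": -0.16, "y": 0.65, "z": 0.01, "az": 0.01}
{"x": -0.15, "y": 0.65, "z": 0.02, "az": 0.02}
{"x": -0.14, "y": 0.65, "z": 0.01, "az": 0.01}
{"x": -0.13, "y": 0.65, "z": 0.01, "az": 0.01}
-- [0.5244 0.1496 0.2901]
{"z": 0.18, "ay": -0.58}
{"x": 0.08, "z": 0.17, "ay": -0.58}
-- [0.5249 0.1496 0.2349]
```

View pics/w3.png

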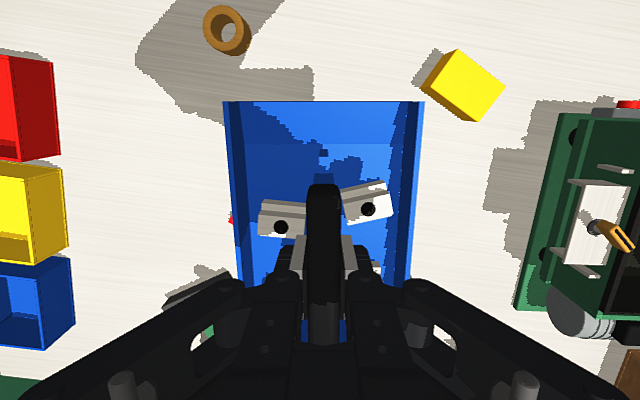

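The tray hangs level in the grip: two nuts show at (280,218) and (368,205), with the open front clear. I'll carry it over the tub, ramping the speed up and down.

Request:
play_rows --steps '[{"x": -0.02,"y": 0.07,"z": 0,"ax": 0,"ay": 0,"az": 0},{"x": -0.05,"y": 0.2,"z": 0,"ax": 0,"ay": 0,"az": 0},{"x": -0.09,"y": 0.36,"z": 0,"ax": 0,"ay": 0,"az": 0},{"x": -0.13,"y": 0.52,"z": 0.01,"ax": 0,"ay": 0,"az": 0.01},{"x": -0.17,"y": 0.68,"z": 0.01,"ax": 0,"ay": 0,"az": 0.01}]'

```text
time: 8.07
eef_pos: [0.4981, -0.1408, 0.2932]
orientation: [-0.003, -0.07, 0.998, 0.001]
force: [1.3, -0.4, -5.4]
opening: 0.0133
gripper_force: 59.1
```

Request:
play_rows --steps '[{"x": -0.04,"y": 0.16,"z": 0,"ax": 0,"ay": 0,"az": 0},{"x": -0.07,"y": 0.32,"z": 0,"ax": 0,"ay": 0,"az": 0.01},{"x": -0.11,"y": 0.48,"z": 0.01,"ax": 0,"ay": 0,"az": 0.01},{"x": -0.14,"y": 0.64,"z": 0.01,"ax": 0,"ay": 0,"az": 0.01},{"x": -0.18,"y": 0.8,"z": 0.02,"ax": 0,"ay": 0,"az": 0.02}]'

```text
time: 8.48
eef_pos: [0.5077, -0.0185, 0.2907]
orientation: [-0.003, -0.062, 0.998, 0.001]
force: [0.7, -0.4, -4.7]
opening: 0.013
gripper_force: 59.1
```

Request:
play_rows --steps '[{"x": -0.03,"y": 0.16,"z": 0,"ax": 0,"ay": 0,"az": 0},{"x": -0.07,"y": 0.32,"z": 0,"ax": 0,"ay": 0,"az": 0.01},{"x": -0.1,"y": 0.48,"z": 0.01,"ax": 0,"ay": 0,"az": 0.01},{"x": -0.13,"y": 0.64,"z": 0.01,"ax": 0,"ay": 0,"az": 0.01},{"x": -0.15,"y": 0.74,"z": 0.02,"ax": 0,"ay": 0,"az": 0.02}]'

```text
time: 8.9
eef_pos: [0.5161, 0.097, 0.2873]
orientation: [-0.003, -0.057, 0.998, 0.001]
force: [-0.5, 1.4, -4.2]
opening: 0.0133
gripper_force: 59.1
```

Run:
```python
from h import *
s=observe();print(s["time"],np.round(s["joint_pos"],3),np.round(s["eef_pos"],4),s["opening"],s["force"])
plan([([.525,.15,.235],down(96.15,0)),([.525,.15,.235],down(96.15,-52))],2)
```

```text
8.9 [-0.758  0.28   0.703  1.51  -0.184  1.424  1.638] [0.5161 0.097  0.2873] 0.013318476373177434 [-0.50828964  1.40304456 -4.19190738]
{"x": -0.1, "y": 0.34, "z": 0.35, "ay": -0.01, "az": 0.01}
-- [0.5249 0.1494 0.2348]
{"ay": -0.58}
{"ay": -0.57}
-- [0.5249 0.1494 0.2348]
```

Request:
play_rows --steps '[{"x": -0.02,"y": 0.1,"z": 0.05,"ax": 0,"ay": 0,"az": 0},{"x": -0.05,"y": 0.2,"z": 0.12,"ax": 0,"ay": 0,"az": 0},{"x": -0.07,"y": 0.3,"z": 0.2,"ax": 0,"ay": 0,"az": 0},{"x": -0.09,"y": 0.4,"z": 0.28,"ax": 0,"ay": 0,"az": 0.01},{"x": -0.09,"y": 0.4,"z": 0.33,"ax": 0,"ay": 0,"az": 0.01}]'

```text
time: 9.32
eef_pos: [0.5233, 0.1581, 0.237]
orientation: [-0.003, -0.053, 0.999, 0.001]
force: [-1.2, 2.2, -4.5]
opening: 0.013
gripper_force: 59.1
```

Request:
play_rows --steps '[{"x": 0,"y": 0,"z": 0,"ax": 0,"ay": -0.06,"az": 0},{"x": 0,"y": 0,"z": 0,"ax": 0,"ay": -0.16,"az": 0},{"x": 0,"y": 0,"z": 0,"ax": 0,"ay": -0.28,"az": 0},{"x": 0,"y": 0,"z": 0,"ax": 0,"ay": -0.4,"az": 0},{"x": 0,"y": 0,"z": 0,"ax": 0,"ay": -0.52,"az": 0}]'

```text
time: 9.73
eef_pos: [0.5241, 0.1515, 0.239]
orientation: [0.203, -0.048, 0.978, 0.01]
force: [-0.1, -1.9, -4.7]
opening: 0.013
gripper_force: 59.2
```

Run:
```python
from h import *
s=observe();print(s["time"],np.round(s["joint_pos"],3),np.round(s["eef_pos"],4),s["opening"],s["force"])
plan([([.525,.15,.235],down(96.15,-52))],2)
f=cam("side");cv2.imwrite("pics/s4.png",cv2.resize(f["frame"][60:300,150:470],(640,480)))
```

```text
9.7333 [-1.052  0.033  0.691  1.936  0.12   0.788  1.236] [0.5241 0.1515 0.239 ] 0.012962855575751052 [-0.14638423 -1.94866604 -4.66632062]
{"x": 0.01, "y": -0.01, "z": 0.03, "ax": -0.01, "ay": -0.63, "az": -0.01}
-- [0.5247 0.1501 0.2343]
```

View pics/s4.png

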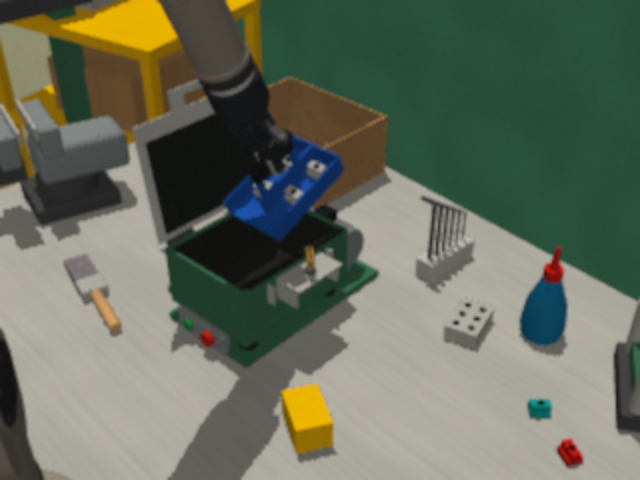

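The tray is over the tub (lip at about 275,235 in the crop), clear of the cover and the wing, and the nuts are still in it. I'll tip it further.

Request:
play_rows --steps '[{"x": 0,"y": 0,"z": 0,"ax": 0,"ay": -0.13,"az": 0},{"x": 0,"y": 0,"z": 0,"ax": 0,"ay": -0.26,"az": 0},{"x": 0,"y": 0,"z": 0,"ax": 0,"ay": -0.4,"az": 0},{"x": 0,"y": 0,"z": 0,"ax": 0,"ay": -0.54,"az": 0},{"x": 0,"y": 0,"z": 0,"ax": 0,"ay": -0.66,"az": 0}]'

```text
time: 10.2
eef_pos: [0.5285, 0.1438, 0.2401]
orientation: [0.382, -0.038, 0.923, 0.007]
force: [1.2, -1.0, -1.4]
opening: 0.0129
gripper_force: 60.0
```

Request:
play_rows --steps '[{"x": 0,"y": 0,"z": 0,"ax": 0,"ay": 0,"az": 0},{"x": 0,"y": 0,"z": 0,"ax": 0,"ay": 0,"az": 0},{"x": 0,"y": 0,"z": 0,"ax": 0,"ay": 0,"az": 0},{"x": 0,"y": 0,"z": 0,"ax": 0,"ay": 0,"az": 0},{"x": 0,"y": 0,"z": 0,"ax": 0,"ay": 0,"az": 0}]'

```text
time: 10.62
eef_pos: [0.53, 0.1452, 0.2419]
orientation: [0.382, -0.038, 0.923, 0.008]
force: [0.3, -0.1, -1.7]
opening: 0.0129
gripper_force: 60.1
```

Run:
```python
from h import *
s=observe();print(s["time"],np.round(s["joint_pos"],3),np.round(s["eef_pos"],4),s["opening"],s["force"])
M=rot(s["orientation"]).as_matrix();print("tilt",np.degrees(np.arcsin(-M[2,0])))
for n in("side","top"):
    f=cam(n);c=cloud(f)
    for a in cut_out(f,"nut1")[:7]:
        m=np.array(a["region"]);print(n,round(float(a["p"]),2),np.round(a["extent"]),np.nanmedian(c[m],0).round(3),np.median(f["frame"][m],0))
```

```text
10.6167 [-0.984 -0.117  0.462  2.252  0.985  0.437  0.351] [0.53   0.1452 0.2419] 0.012885023553391276 [ 0.27620363 -0.09109493 -1.68737555]
tilt 44.94816143468709
side 0.59 [262. 192. 272. 202.] [0.458 0.173 0.061] [ 97.  103.  105.5]
top 0.62 [395. 179. 403. 187.] [ 0.635 -0.28   0.015] [135.5 149.   62.5]
top 0.53 [416. 189. 426. 197.] [ 0.599 -0.353  0.015] [ 63.  72. 174.]
top 0.51 [279. 231. 288. 237.] [0.443 0.119 0.075] [ 94. 104. 108.]
```

Run:
```python
from h import *
f=cam("wrist");g=cam("side")
cv2.imwrite("pics/w5.png",np.hstack([f["frame"][:300,100:500],cv2.resize(g["frame"][100:250,200:400],(400,300))]))
r0=down(96.15)
plan([([.515,.15,.29],r0),([.515,.02,.29],r0)],2)
```

```text
{"x": -0.08, "y": 0.02, "z": -0.15, "ax": -0.02, "ay": 0.5, "az": -0.01}
{"x": -0.02, "y": 0.02, "z": -0.17, "ax": -0.01, "ay": 0.5, "az": -0.02}
-- [0.5142 0.1506 0.2901]
{"x": 0.04, "y": -0.43}
{"x": 0.05, "y": -0.44}
-- [0.515  0.0194 0.2905]
```

View pics/w5.png

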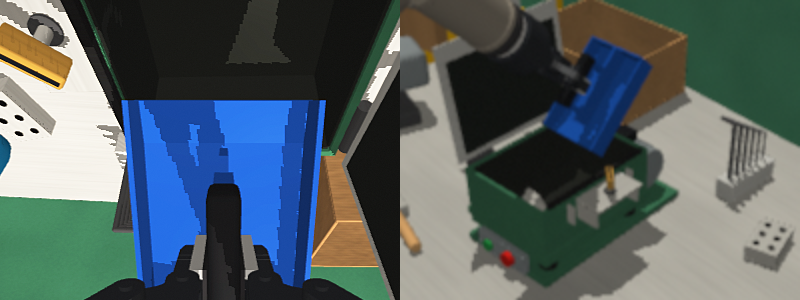

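The tray is empty in both views, and the wrist force dropped by about 3 N, which matches the four nuts. I'll level it and carry it back to its old spot.

Request:
play_rows --steps '[{"x": -0.02,"y": 0,"z": -0.03,"ax": 0,"ay": 0.1,"az": 0},{"x": -0.04,"y": 0,"z": -0.06,"ax": -0.01,"ay": 0.2,"az": 0},{"x": -0.05,"y": 0,"z": -0.09,"ax": -0.01,"ay": 0.3,"az": 0},{"x": -0.06,"y": 0,"z": -0.12,"ax": -0.02,"ay": 0.4,"az": -0.01},{"x": -0.08,"y": 0,"z": -0.15,"ax": -0.02,"ay": 0.5,"az": -0.01}]'

```text
time: 11.33
eef_pos: [0.52, 0.1454, 0.2657]
orientation: [0.191, -0.047, 0.98, 0.007]
force: [0.6, -3.0, -4.3]
opening: 0.0128
gripper_force: 59.9
```

Request:
play_rows --steps '[{"x": 0,"y": 0,"z": -0.03,"ax": 0,"ay": 0.1,"az": 0},{"x": -0.01,"y": 0,"z": -0.06,"ax": 0,"ay": 0.2,"az": 0},{"x": -0.01,"y": 0,"z": -0.1,"ax": -0.01,"ay": 0.3,"az": -0.01},{"x": -0.02,"y": 0,"z": -0.14,"ax": -0.01,"ay": 0.4,"az": -0.02},{"x": -0.02,"y": 0,"z": -0.17,"ax": -0.01,"ay": 0.5,"az": -0.02}]'

```text
time: 11.75
eef_pos: [0.5153, 0.1452, 0.2912]
orientation: [-0.002, -0.056, 0.998, -0.001]
force: [0.1, -0.4, -1.3]
opening: 0.0131
gripper_force: 59.9
```

Run:
```python
from h import *
s=observe();print(s["time"],np.round(s["joint_pos"],3),np.round(s["eef_pos"],4),s["opening"],s["force"])
plan([([.49,-.249,.29],down(98.4)),([.49,-.249,.085],down(98.4))],2)
```

```text
11.75 [-0.885  0.314  0.773  1.478 -0.217  1.442  1.575] [0.5153 0.1452 0.2912] 0.01308438056919651 [ 0.08001342 -0.44374219 -1.25820871]
{"x": 0.12, "y": -0.65, "az": -0.01}
{"x": 0.12, "y": -0.65, "z": 0.01, "az": -0.01}
{"x": 0.12, "y": -0.64, "az": -0.01}
{"x": 0.13, "y": -0.65, "z": 0.01, "az": -0.01}
-- [ 0.4902 -0.2494  0.2893]
{"z": 0.68}
{"y": 0.01, "z": 0.68}
-- [ 0.4894 -0.2484  0.0853]
```

Request:
play_rows --steps '[{"x": 0.03,"y": -0.18,"z": 0,"ax": 0,"ay": 0,"az": 0},{"x": 0.06,"y": -0.36,"z": 0,"ax": 0,"ay": 0,"az": -0.01},{"x": 0.1,"y": -0.54,"z": 0,"ax": 0,"ay": 0,"az": -0.01},{"x": 0.13,"y": -0.72,"z": 0,"ax": 0,"ay": 0,"az": -0.01},{"x": 0.16,"y": -0.9,"z": 0,"ax": 0,"ay": 0,"az": -0.01}]'

```text
time: 12.17
eef_pos: [0.5058, 0.0066, 0.2906]
orientation: [-0.0, -0.059, 0.998, -0.002]
force: [0.6, 0.0, -2.3]
opening: 0.0127
gripper_force: 59.9
```

Request:
play_rows --steps '[{"x": 0.03,"y": -0.18,"z": 0,"ax": 0,"ay": 0,"az": 0},{"x": 0.06,"y": -0.36,"z": 0,"ax": 0,"ay": 0,"az": -0.01},{"x": 0.1,"y": -0.54,"z": 0,"ax": 0,"ay": 0,"az": -0.01},{"x": 0.13,"y": -0.72,"z": 0,"ax": 0,"ay": 0,"az": -0.01},{"x": 0.16,"y": -0.9,"z": 0,"ax": 0,"ay": 0,"az": -0.02}]'

```text
time: 12.58
eef_pos: [0.4977, -0.1303, 0.2912]
orientation: [-0.0, -0.067, 0.998, -0.002]
force: [0.3, 0.4, -2.3]
opening: 0.0127
gripper_force: 59.9
```

Request:
play_rows --steps '[{"x": 0.03,"y": -0.18,"z": 0,"ax": 0,"ay": 0,"az": 0},{"x": 0.06,"y": -0.36,"z": 0,"ax": 0,"ay": 0,"az": -0.01},{"x": 0.1,"y": -0.54,"z": 0.02,"ax": 0,"ay": 0,"az": -0.01},{"x": 0.14,"y": -0.7,"z": 0.1,"ax": 0,"ay": 0,"az": -0.02},{"x": 0.16,"y": -0.78,"z": 0.25,"ax": 0,"ay": 0,"az": -0.02}]'

```text
time: 13.0
eef_pos: [0.4896, -0.2543, 0.2562]
orientation: [0.002, -0.073, 0.997, -0.005]
force: [-0.2, -0.8, -1.8]
opening: 0.0133
gripper_force: 60.0
```

Request:
play_rows --steps '[{"x": 0,"y": 0,"z": 0.2,"ax": 0,"ay": 0,"az": 0},{"x": 0,"y": 0,"z": 0.45,"ax": 0,"ay": 0,"az": 0},{"x": 0,"y": 0,"z": 0.7,"ax": 0,"ay": 0,"az": 0},{"x": 0,"y": 0,"z": 0.9,"ax": 0,"ay": 0,"az": 0},{"x": 0,"y": 0,"z": 1.0,"ax": 0,"ay": 0,"az": 0}]'

```text
time: 13.42
eef_pos: [0.487, -0.2468, 0.0994]
orientation: [-0.004, -0.075, 0.997, 0.0]
force: [-0.7, 0.2, -2.1]
opening: 0.0134
gripper_force: 59.9
```

Run:
```python
from h import *
s=observe();print(s["time"],np.round(s["joint_pos"],3),np.round(s["eef_pos"],4),s["opening"],s["force"])
plan([([.49,-.249,.0655],down(98.4))],2)
```

```text
13.4167 [-0.149  0.536  0.816  1.738 -0.434  1.066  2.536] [ 0.487  -0.2468  0.0994] 0.01341227096422786 [-0.68195004  0.15402852 -2.10524532]
{"x": -0.02, "y": -0.02, "z": 0.23, "ay": -0.01, "az": 0.01}
-- [ 0.4901 -0.2493  0.0649]
```

Request:
play_rows --steps '[{"x": 0,"y": 0,"z": 0.09,"ax": 0,"ay": 0,"az": 0},{"x": 0,"y": 0,"z": 0.16,"ax": 0,"ay": 0,"az": 0},{"x": 0,"y": 0,"z": 0.21,"ax": 0,"ay": 0,"az": 0},{"x": 0,"y": 0,"z": 0.24,"ax": 0,"ay": 0,"az": 0},{"x": 0,"y": 0,"z": 0.24,"ax": 0,"ay": 0,"az": 0}]'

```text
time: 13.83
eef_pos: [0.489, -0.2488, 0.0674]
orientation: [-0.001, -0.075, 0.997, -0.001]
force: [-0.1, -0.1, -1.9]
opening: 0.013
gripper_force: 60.0
```

Request:
play_rows --steps '[{"x": 0,"y": 0,"z": 0,"ax": 0,"ay": 0,"az": 0},{"x": 0,"y": 0,"z": 0,"ax": 0,"ay": 0,"az": 0},{"x": 0,"y": 0,"z": 0,"ax": 0,"ay": 0,"az": 0},{"x": 0,"y": 0,"z": 0,"ax": 0,"ay": 0,"az": 0},{"x": 0,"y": 0,"z": 0,"ax": 0,"ay": 0,"az": 0}]'

```text
time: 14.25
eef_pos: [0.4892, -0.249, 0.0682]
orientation: [-0.0, -0.074, 0.997, -0.001]
force: [-0.1, 0.8, -2.4]
opening: 0.0133
gripper_force: 60.0
```

Request:
play_rows --steps '[{"x": 0,"y": 0,"z": 0.01,"ax": 0,"ay": 0,"az": 0},{"x": 0,"y": 0,"z": 0.02,"ax": 0,"ay": 0,"az": 0},{"x": 0,"y": 0,"z": 0.02,"ax": 0,"ay": 0,"az": 0},{"x": 0,"y": 0,"z": 0.02,"ax": 0,"ay": 0,"az": 0},{"x": 0,"y": 0,"z": 0.02,"ax": 0,"ay": 0,"az": 0}]'

```text
time: 14.67
eef_pos: [0.489, -0.2493, 0.0659]
orientation: [-0.0, -0.074, 0.997, -0.001]
force: [-2.4, 1.1, 5.3]
opening: 0.0133
gripper_force: 61.1
```

Request:
play_rows --steps '[{"x": 0,"y": 0,"z": 0,"ax": 0,"ay": 0,"az": 0},{"x": 0,"y": 0,"z": 0,"ax": 0,"ay": 0,"az": 0},{"x": 0,"y": 0,"z": 0,"ax": 0,"ay": 0,"az": 0},{"x": 0,"y": 0,"z": 0,"ax": 0,"ay": 0,"az": 0},{"x": 0,"y": 0,"z": 0,"ax": 0,"ay": 0,"az": 0}]' --jaw 1

```text
time: 15.08
eef_pos: [0.4889, -0.2489, 0.0647]
orientation: [-0.001, -0.074, 0.997, -0.001]
force: [0.2, -0.7, -0.6]
opening: 0.073
gripper_force: 0.0
```

Request:
play_rows --steps '[{"x": 0,"y": 0,"z": -0.1,"ax": 0,"ay": 0,"az": 0},{"x": 0,"y": 0,"z": -0.3,"ax": 0,"ay": 0,"az": 0},{"x": 0,"y": 0,"z": -0.5,"ax": 0,"ay": 0,"az": 0},{"x": 0,"y": 0,"z": -0.75,"ax": 0,"ay": 0,"az": 0},{"x": 0,"y": 0,"z": -1.0,"ax": 0,"ay": 0,"az": 0}]'

```text
time: 15.5
eef_pos: [0.4884, -0.2482, 0.2158]
orientation: [-0.002, -0.074, 0.997, -0.001]
force: [0.0, -0.2, 1.3]
opening: 0.0853
gripper_force: 0.0
```

Run:
```python
from h import *
s=observe();print(s["time"],np.round(s["joint_pos"],3),np.round(s["eef_pos"],4),s["opening"],s["force"])
A=R.from_euler("z",6.15,degrees=True);O=np.array([.4923,.1463,0])
F=O+A.apply([0,-.105,0]);print("fast",F)
f=cam("side");c=cloud(f);x,y,z=c[...,0],c[...,1],c[...,2]
g=(x>.4)&(x<.65)&(y<-.15)&(y>-.36)&(z>.066)&(z<.1);print("grip z",np.percentile(c[g][:,2],[10,50,90]),c[g].mean(0))
# wing is at machine angle ~.84 rad -> world 54 deg
plan([([F[0],F[1],.25],down(90+6.15))],2)
```

```text
15.5 [-0.202  0.42   0.889  1.585 -0.331  1.298  2.453] [ 0.4884 -0.2482  0.2158] 0.08525250003541941 [ 0.01428182 -0.20700715  1.32623021]
fast [0.50354883 0.04190429 0.        ]
grip z [0.06978129 0.08256333 0.0853472 ] [ 0.48625285 -0.25229829  0.07996209]
{"x": -0.12, "y": 0.64, "z": -0.06, "az": 0.02}
{"x": -0.11, "y": 0.64, "z": -0.07, "ax": -0.01, "ay": 0.01, "az": 0.01}
{"x": -0.11, "y": 0.65, "z": -0.05, "az": 0.02}
-- [0.5037 0.0424 0.2493]
```

Request:
play_rows --steps '[{"x": -0.04,"y": 0.2,"z": -0.02,"ax": 0,"ay": 0,"az": 0},{"x": -0.08,"y": 0.4,"z": -0.04,"ax": 0,"ay": 0,"az": 0.01},{"x": -0.11,"y": 0.6,"z": -0.06,"ax": 0,"ay": 0,"az": 0.02},{"x": -0.15,"y": 0.8,"z": -0.1,"ax": 0,"ay": 0,"az": 0.02},{"x": -0.18,"y": 0.98,"z": -0.14,"ax": 0,"ay": 0,"az": 0.02}]'

```text
time: 15.97
eef_pos: [0.4939, -0.0969, 0.2351]
orientation: [-0.001, -0.067, 0.998, -0.001]
force: [1.8, 0.8, 0.2]
opening: 0.0852
gripper_force: 0.0
```

Request:
play_rows --steps '[{"x": -0.04,"y": 0.2,"z": -0.02,"ax": 0,"ay": 0,"az": 0},{"x": -0.08,"y": 0.4,"z": -0.04,"ax": 0,"ay": 0,"az": 0.01},{"x": -0.11,"y": 0.6,"z": -0.05,"ax": 0,"ay": 0,"az": 0.02},{"x": -0.14,"y": 0.8,"z": -0.05,"ax": 0,"ay": 0,"az": 0.02},{"x": -0.16,"y": 0.92,"z": -0.05,"ax": 0,"ay": 0,"az": 0.02}]'

```text
time: 16.38
eef_pos: [0.4994, 0.0455, 0.2421]
orientation: [-0.001, -0.061, 0.998, -0.0]
force: [0.8, 0.2, -0.0]
opening: 0.0855
gripper_force: 0.0
```

Request:
play_rows --steps '[{"x": 0,"y": 0,"z": 0,"ax": 0,"ay": 0,"az": 0},{"x": 0,"y": 0,"z": 0,"ax": 0,"ay": 0,"az": 0},{"x": 0,"y": 0,"z": 0,"ax": 0,"ay": 0,"az": 0},{"x": 0,"y": 0,"z": 0,"ax": 0,"ay": 0,"az": 0},{"x": 0,"y": 0,"z": 0,"ax": 0,"ay": 0,"az": 0}]'

```text
time: 16.8
eef_pos: [0.4995, 0.039, 0.2426]
orientation: [-0.001, -0.057, 0.998, -0.002]
force: [-0.3, -0.3, -0.4]
opening: 0.0856
gripper_force: 0.0
```

```bash
cat > m.py <<'E'
from h import *
s=observe();print(s["time"],np.round(s["joint_pos"],3),np.round(s["eef_pos"],4))
f=cam("wrist");c=cloud(f);x,y,z=c[...,0],c[...,1],c[...,2]
A=R.from_euler("z",6.15,degrees=True).as_matrix();O=np.array([.4923,.1463,0])
q=(c-O)@A;cv2.imwrite("pics/w6.png",f["frame"])
def rect(m,n):
    p=q[m]; print(n,len(p),cv2.minAreaRect(p[:,:2].astype(np.float32)*1000) if len(p)>5 else "",np.percentile(p[:,2],[5,50,95]).round(4) if len(p) else "")
    return p
ok=(abs(q[...,0])<.14)&(q[...,1]<.1)
rect((abs(q[...,0])<.06)&(abs(q[...,1]+.105)<.03)&(q[...,2]>.147)&(q[...,2]<.162),"wing")
rect((abs(q[...,0])<.06)&(q[...,1]<-.085)&(q[...,1]>-.14)&(abs(q[...,2]-.122)<.003),"flange")
rect(ok&(q[...,1]>-.085)&(q[...,1]<-.06)&(abs(q[...,0])<.12)&(q[...,2]>.128)&(q[...,2]<.141),"-y rim")
rect((abs(q[...,0])<.16)&(abs(q[...,1])<.12)&(abs(q[...,2]-.13)<.004),"rim")
for t in("fastener_head","nut1"):
    for a in spot_point(f,t)[:6]:
        u,v=np.array(a["point"]).round().astype(int);print(t,round(float(a["p"]),2),(u,v),q[v,u].round(4))
E
python3 m.py
```

```text
16.8 [-0.794  0.268  0.848  1.663 -0.204  1.306  1.775] [0.4995 0.039  0.2426]
wing 643 ((-4.017364025115967, -102.75648498535156), (33.636192321777344, 10.298055648803711), 47.46895217895508) [0.1494 0.1538 0.1552]
flange 4120 ((4.406654357910156, -104.91389465332031), (39.78750228881836, 106.25066375732422), 89.98439025878906) [0.1204 0.1214 0.1227]
-y rim 2471 ((-3.860382080078125, -69.91297149658203), (19.458417892456055, 216.01577758789062), 89.9474868774414) [0.1289 0.1361 0.1374]
rim 7759 ((-4.074760437011719, -5.0879058837890625), (217.59347534179688, 194.4519500732422), 0.9791592955589294) [0.1263 0.1292 0.1329]
fastener_head 0.96 (np.int64(327), np.int64(204)) [-0.006  -0.1042  0.1537]
nut1 0.91 (np.int64(63), np.int64(238)) [ 0.084  -0.4295  0.0168]
nut1 0.85 (np.int64(466), np.int64(90)) [-0.091   0.0284  0.0585]
nut1 0.75 (np.int64(416), np.int64(134)) [-0.0508 -0.0208  0.0766]
nut1 0.61 (np.int64(459), np.int64(165)) [-0.0157  0.0377  0.0428]
nut1 0.55 (np.int64(5), np.int64(207)) [ 0.0467 -0.4989  0.009 ]
```

View pics/w6.png

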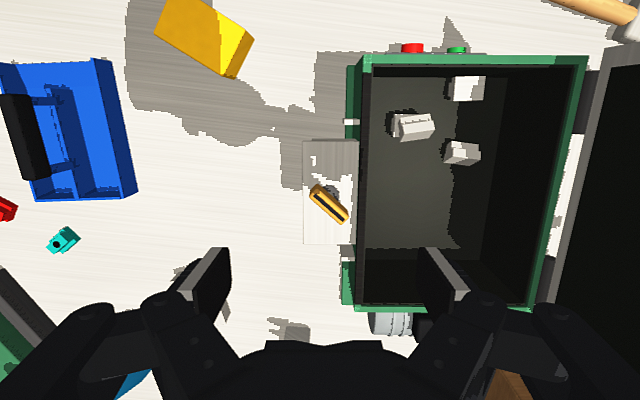

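Three nuts are visible in the tub at (466,90), (410,127) and (462,152). The middle one reads a nut-height higher, so it is probably on top of the fourth. The wing at (328,204) is at about 47° to the machine's x. I'll grip it next.

Run:
```python
from h import *
plan([([.4993,.0437,.20],down(143.6)),([.4993,.0437,.150],down(143.6))],3)
```

```text
{"x": -0.001, "y": 0.013, "z": 0.142, "ax": -0.001, "ay": -0.002, "az": -0.522}
{"x": -0.006, "y": 0.012, "z": 0.141, "ax": -0.002, "ay": -0.001, "az": -0.522}
-- [0.4993 0.0438 0.2   ]
{"z": 0.334, "ax": 0.001}
-- [0.4993 0.0438 0.1499]
```

Request:
play_rows --steps '[{"x": 0,"y": 0.003,"z": 0.03,"ax": 0,"ay": 0,"az": -0.1},{"x": 0,"y": 0.006,"z": 0.06,"ax": 0,"ay": 0,"az": -0.21},{"x": 0,"y": 0.009,"z": 0.09,"ax": 0,"ay": 0,"az": -0.32},{"x": 0,"y": 0.012,"z": 0.12,"ax": 0,"ay": 0,"az": -0.42},{"x": 0,"y": 0.013,"z": 0.142,"ax": -0.001,"ay": -0.002,"az": -0.522}]'

```text
time: 17.37
eef_pos: [0.4992, 0.0426, 0.2208]
orientation: [-0.0, -0.262, 0.965, -0.001]
force: [0.1, -0.3, 0.4]
opening: 0.0854
gripper_force: 0.0
```

Request:
play_rows --steps '[{"x": 0,"y": 0,"z": 0.03,"ax": 0,"ay": 0,"az": -0.11},{"x": 0,"y": 0.004,"z": 0.06,"ax": 0,"ay": 0,"az": -0.22},{"x": -0.003,"y": 0.008,"z": 0.09,"ax": -0.001,"ay": 0,"az": -0.33},{"x": -0.006,"y": 0.012,"z": 0.12,"ax": -0.002,"ay": -0.001,"az": -0.44},{"x": -0.006,"y": 0.012,"z": 0.141,"ax": -0.002,"ay": -0.001,"az": -0.522}]'

```text
time: 17.78
eef_pos: [0.499, 0.0445, 0.1996]
orientation: [-0.0, -0.453, 0.891, 0.0]
force: [0.8, 0.4, 0.0]
opening: 0.0852
gripper_force: 0.0
```

Request:
play_rows --steps '[{"x": 0,"y": 0,"z": 0,"ax": 0,"ay": 0,"az": 0},{"x": 0,"y": 0,"z": 0,"ax": 0,"ay": 0,"az": 0},{"x": 0,"y": 0,"z": 0.1,"ax": 0,"ay": 0,"az": 0},{"x": 0,"y": 0,"z": 0.2,"ax": 0,"ay": 0,"az": 0},{"x": 0,"y": 0,"z": 0.3,"ax": 0,"ay": 0,"az": 0}]' --jaw -0.1

```text
time: 18.2
eef_pos: [0.4997, 0.0446, 0.1551]
orientation: [0.001, -0.451, 0.893, -0.0]
force: [-0.3, -0.4, -0.6]
opening: 0.0384
gripper_force: 0.0
```

Request:
play_rows --steps '[{"x": 0,"y": 0,"z": 0.03,"ax": 0,"ay": 0,"az": 0},{"x": 0,"y": 0,"z": 0.03,"ax": 0,"ay": 0,"az": 0},{"x": 0,"y": 0,"z": 0.03,"ax": 0,"ay": 0,"az": 0},{"x": 0,"y": 0,"z": 0.03,"ax": 0,"ay": 0,"az": 0},{"x": 0,"y": 0,"z": 0.03,"ax": 0,"ay": 0,"az": 0}]'

```text
time: 18.62
eef_pos: [0.5, 0.0448, 0.1515]
orientation: [0.001, -0.452, 0.892, -0.0]
force: [0.2, 0.1, 0.5]
opening: 0.0382
gripper_force: 0.0
```

Run:
```python
from h import *
s=observe();M=rot(s["orientation"]).as_matrix();print(s["time"],np.round(s["joint_pos"],3),np.round(s["eef_pos"],4),s["opening"],s["force"],np.degrees(np.arctan2(M[1,1],M[0,1])),M[:,2])
plan([([.4993,.0437,.150],down(143.6))],3)
```

```text
18.6167 [-0.656  0.328  0.669  1.799 -0.228  1.091  2.602] [0.5    0.0448 0.1515] 0.03822249772746448 [0.15186552 0.13302568 0.50113788] 143.69004921034883 [ 1.48437871e-03  4.70576311e-04 -9.99998788e-01]
{"x": 0.008, "y": -0.001, "z": 0.01, "ax": -0.001, "ay": 0.002, "az": 0.002}
-- [0.4994 0.0437 0.15  ]
```

Now I'll close on the wing, then turn it 47.5° back into line.

Request:
play_rows --steps '[{"x": 0.008,"y": 0,"z": 0.01,"ax": 0,"ay": 0,"az": 0},{"x": 0.008,"y": 0,"z": 0.01,"ax": 0,"ay": 0,"az": 0},{"x": 0.008,"y": 0,"z": 0.01,"ax": 0,"ay": 0,"az": 0},{"x": 0.008,"y": 0,"z": 0.01,"ax": 0,"ay": 0,"az": 0},{"x": 0.008,"y": 0,"z": 0.01,"ax": 0,"ay": 0,"az": 0}]' --jaw -1

```text
time: 19.03
eef_pos: [0.5002, 0.0423, 0.1497]
orientation: [0.001, -0.451, 0.892, -0.002]
force: [4.5, -2.9, -0.5]
opening: 0.0083
gripper_force: 61.0
```

Request:
play_rows --steps '[{"x": 0,"y": 0,"z": 0,"ax": 0,"ay": 0,"az": 0},{"x": 0,"y": 0,"z": 0,"ax": 0,"ay": 0,"az": 0},{"x": 0,"y": 0,"z": 0,"ax": 0,"ay": 0,"az": 0},{"x": 0,"y": 0,"z": 0,"ax": 0,"ay": 0,"az": 0},{"x": 0,"y": 0,"z": 0,"ax": 0,"ay": 0,"az": 0}]'

```text
time: 19.45
eef_pos: [0.5002, 0.0423, 0.1497]
orientation: [0.001, -0.451, 0.892, -0.002]
force: [4.4, -3.5, -0.9]
opening: 0.0084
gripper_force: 61.0
```

Run:
```python
from h import *
s=observe();M=rot(s["orientation"]).as_matrix();print(s["time"],np.round(s["eef_pos"],4),s["opening"],s["gripper_force"],s["force"],s["wrist_torque"],np.degrees(np.arctan2(M[1,1],M[0,1])))
plan([(s["eef_pos"],down(96.15))],3)
```

```text
19.45 [0.5002 0.0423 0.1497] 0.00844269740545171 60.981497168540955 [ 4.38965516 -3.48574945 -0.90869674] [-0.74074266 -0.86414893  0.05472539] 143.6449929252984
{"ax": -0.002, "ay": 0.001, "az": 0.528}
{"ax": -0.002, "ay": 0.002, "az": 0.527}
-- [0.5002 0.0423 0.1497]
```

Request:
play_rows --steps '[{"x": 0,"y": -0.01,"z": 0,"ax": 0,"ay": 0,"az": 0.07},{"x": 0,"y": -0.01,"z": 0,"ax": 0,"ay": 0,"az": 0.18},{"x": 0,"y": -0.01,"z": 0,"ax": 0,"ay": 0,"az": 0.3},{"x": 0,"y": -0.01,"z": 0,"ax": 0,"ay": 0,"az": 0.42},{"x": 0,"y": -0.01,"z": 0,"ax": 0,"ay": 0,"az": 0.53}]'

```text
time: 19.87
eef_pos: [0.5, 0.0426, 0.1497]
orientation: [0.0, -0.255, 0.967, 0.0]
force: [1.4, -1.4, 2.3]
opening: 0.0079
gripper_force: 61.4
```

Request:
play_rows --steps '[{"x": 0,"y": 0,"z": 0,"ax": 0,"ay": 0,"az": 0.12},{"x": 0,"y": 0,"z": 0,"ax": 0,"ay": 0,"az": 0.24},{"x": 0,"y": 0,"z": 0,"ax": 0,"ay": 0,"az": 0.36},{"x": 0,"y": 0,"z": 0,"ax": 0,"ay": 0,"az": 0.46},{"x": 0,"y": 0,"z": 0,"ax": 0,"ay": 0,"az": 0.53}]'

```text
time: 20.28
eef_pos: [0.5, 0.043, 0.1497]
orientation: [0.0, -0.051, 0.999, 0.0]
force: [0.5, -0.9, 2.8]
opening: 0.0084
gripper_force: 61.5
```

Request:
play_rows --steps '[{"x": 0,"y": 0,"z": 0,"ax": 0,"ay": 0,"az": 0},{"x": 0,"y": 0,"z": 0,"ax": 0,"ay": 0,"az": 0},{"x": 0,"y": 0,"z": 0,"ax": 0,"ay": 0,"az": 0},{"x": 0,"y": 0,"z": 0,"ax": 0,"ay": 0,"az": 0},{"x": 0,"y": 0,"z": 0,"ax": 0,"ay": 0,"az": 0}]'

```text
time: 20.7
eef_pos: [0.5, 0.0429, 0.1497]
orientation: [0.0, -0.053, 0.999, 0.0]
force: [0.1, -0.7, 4.5]
opening: 0.0084
gripper_force: 61.8
```

Run:
```python
from h import *
s=observe();M=rot(s["orientation"]).as_matrix();print(s["time"],np.round(s["eef_pos"],4),s["opening"],s["gripper_force"],s["force"],s["wrist_torque"],np.degrees(np.arctan2(M[1,1],M[0,1])),M[:,2])
```

```text
20.7 [0.5    0.0429 0.1497] 0.008402364015535239 61.763856410980225 [ 0.10117895 -0.66947757  4.46621117] [-0.16880618  0.02522345 -0.04397555] 96.05996148378351 [ 1.79619306e-04  7.83964925e-04 -9.99999677e-01]
```

Request:
play_rows --steps '[{"x": 0,"y": 0,"z": 0,"ax": 0,"ay": 0,"az": 0},{"x": 0,"y": 0,"z": 0,"ax": 0,"ay": 0,"az": 0},{"x": 0,"y": 0,"z": 0,"ax": 0,"ay": 0,"az": 0},{"x": 0,"y": 0,"z": -0.1,"ax": 0,"ay": 0,"az": 0},{"x": 0,"y": 0,"z": -0.3,"ax": 0,"ay": 0,"az": 0}]' --jaw 0

```text
time: 21.12
eef_pos: [0.4959, 0.0436, 0.1908]
orientation: [-0.005, -0.053, 0.999, -0.0]
force: [0.8, 0.4, 0.3]
opening: 0.0427
gripper_force: 0.0
```

Request:
play_rows --steps '[{"x": 0,"y": 0,"z": -0.15,"ax": 0,"ay": 0,"az": 0},{"x": 0,"y": 0,"z": -0.3,"ax": 0,"ay": 0,"az": 0},{"x": 0,"y": 0,"z": -0.4,"ax": 0,"ay": 0,"az": 0},{"x": 0,"y": 0,"z": -0.4,"ax": 0,"ay": 0,"az": 0},{"x": 0,"y": 0,"z": -0.4,"ax": 0,"ay": 0,"az": 0}]'

```text
time: 21.53
eef_pos: [0.4997, 0.0432, 0.2541]
orientation: [-0.0, -0.053, 0.999, 0.0]
force: [-1.3, 0.4, -0.3]
opening: 0.0428
gripper_force: 0.0
```

```bash
sed -i 's/w6.png/w7.png/' m.py
cat >> m.py <<'E'
# edge directions for yaw check: flange/-y rim outer line and wing axis, in world degrees
p=c[(abs(q[...,0])<.06)&(abs(q[...,1]+.105)<.03)&(q[...,2]>.150)&(q[...,2]<.162)][:,:2]
w,V=np.linalg.eigh(np.cov(p.T));print("wing world deg",np.degrees(np.arctan(V[1,1]/V[0,1])),p.mean(0))
p=c[ok&(q[...,1]>-.09)&(q[...,1]<-.055)&(abs(q[...,0])<.1)&(q[...,2]>.134)&(q[...,2]<.141)];w,V=np.linalg.eigh(np.cov(p[:,:2].T));print("seal world deg",np.degrees(np.arctan(V[1,1]/V[0,1])),((p-O)@A).mean(0),((p-O)@A).min(0),((p-O)@A).max(0))
E
python3 m.py
```

```text
21.5333 [-0.834  0.268  0.894  1.643 -0.215  1.333  1.77 ] [0.4997 0.0432 0.2541]
wing 554 ((-3.9053421020507812, -102.6954116821289), (34.02821731567383, 9.502510070800781), 0.045481886714696884) [0.1518 0.1538 0.1551]
flange 3915 ((4.40533447265625, -104.85819244384766), (106.49413299560547, 39.709693908691406), 0.09363776445388794) [0.1203 0.1214 0.1227]
-y rim 2223 ((-3.81195068359375, -69.8632583618164), (19.482219696044922, 215.79934692382812), 89.94001007080078) [0.129  0.1361 0.1374]
rim 6687 ((-3.6665802001953125, 7.269966125488281), (224.411865234375, 173.11305236816406), 0.11674296855926514) [0.1263 0.1292 0.133 ]
fastener_head 0.66 (np.int64(320), np.int64(198)) [-0.0065 -0.105   0.154 ]
nut1 0.98 (np.int64(70), np.int64(237)) [ 0.085  -0.4243  0.0179]
nut1 0.83 (np.int64(407), np.int64(131)) [-0.0511 -0.0211  0.0765]
nut1 0.81 (np.int64(453), np.int64(158)) [-0.0204  0.0372  0.0508]
nut1 0.79 (np.int64(457), np.int64(86)) [-0.0932  0.0298  0.0585]
nut1 0.46 (np.int64(401), np.int64(125)) [-0.0569 -0.0281  0.0798]
wing world deg 6.0465481194296125 [0.49874294 0.04374815]
seal world deg 6.303268167999838 [-0.01323701 -0.07630023  0.13643006] [-0.09831376 -0.07950641  0.13404945] [ 0.09124523 -0.07294874  0.13903353]
```

View pics/w7.png

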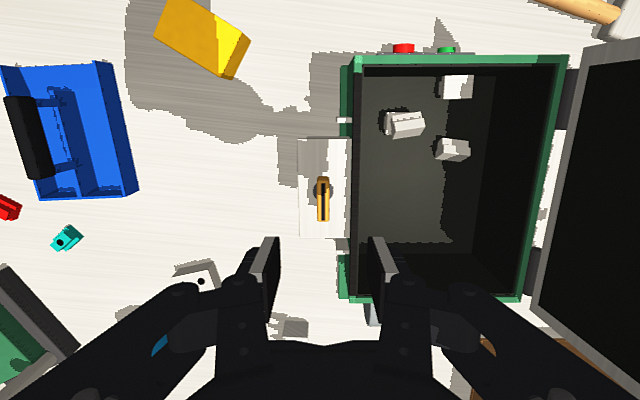

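The brass wing at (322,198) is now in line with the machine's x (0.05° off), and the nuts are still in the tub. Next I'll go over the cover with the fist closed and get behind it.

Run:
```python
from h import *
A=R.from_euler("z",6.15,degrees=True);O=np.array([.4882,.1482,0])
W=lambda x,y,z:O+A.apply([x,y,z])
d=down(96.15)
plan([(W(-.03,-.03,.40),d),(W(-.07,.17,.40),d),(W(-.07,.17,.276),d)],2)
print(W(-.07,.17,.276))
f=cam("top");c=cloud(f);q=(c-O)@A.as_matrix();k=(abs(q[...,0])<.12)&(q[...,1]>.07)&(q[...,1]<.2)&(q[...,2]>.16);p=q[k];m=p.mean(0);U,S,V=np.linalg.svd(p-m,full_matrices=False);print(V[2],p.min(0),p.max(0))
```

```text
{"x": 0.1, "y": 0.25, "z": -0.49}
{"x": 0.1, "y": 0.25, "z": -0.49}
-- [0.4614 0.1146 0.3996]
{"x": 0.13, "y": 0.67}
{"x": 0.14, "y": 0.67}
-- [0.4001 0.3103 0.3998]
{"z": 0.83}
-- [0.3996 0.3103 0.2753]
[0.40039046 0.3097224  0.276     ]
[-0.00165985  0.98874151 -0.14962443] [-0.10779747  0.08239346  0.16006449] [0.11662165 0.13485552 0.34435166]
```

Request:
play_rows --steps '[{"x": 0.03,"y": 0.05,"z": -0.2,"ax": 0,"ay": 0,"az": 0},{"x": 0.06,"y": 0.12,"z": -0.42,"ax": 0,"ay": 0,"az": 0},{"x": 0.1,"y": 0.22,"z": -0.65,"ax": 0,"ay": 0,"az": 0},{"x": 0.15,"y": 0.36,"z": -0.85,"ax": 0,"ay": 0,"az": 0},{"x": 0.2,"y": 0.5,"z": -0.98,"ax": 0,"ay": 0,"az": 0}]' --jaw -1

```text
time: 22.15
eef_pos: [0.4623, 0.1144, 0.4033]
orientation: [0.001, -0.051, 0.999, 0.0]
force: [1.0, 0.1, 0.3]
opening: 0.0001
gripper_force: 0.0
```

Request:
play_rows --steps '[{"x": 0.03,"y": 0.14,"z": 0,"ax": 0,"ay": 0,"az": 0},{"x": 0.06,"y": 0.3,"z": 0,"ax": 0,"ay": 0,"az": 0},{"x": 0.09,"y": 0.46,"z": 0,"ax": 0,"ay": 0,"az": 0},{"x": 0.12,"y": 0.62,"z": 0,"ax": 0,"ay": 0,"az": 0},{"x": 0.15,"y": 0.76,"z": 0,"ax": 0,"ay": 0,"az": 0}]'

```text
time: 22.57
eef_pos: [0.4267, 0.2271, 0.3999]
orientation: [-0.001, -0.053, 0.999, -0.0]
force: [0.0, 0.7, -0.9]
opening: -0.0
gripper_force: 0.0
```

Request:
play_rows --steps '[{"x": 0.04,"y": 0.2,"z": 0,"ax": 0,"ay": 0,"az": 0},{"x": 0.08,"y": 0.38,"z": 0,"ax": 0,"ay": 0,"az": 0},{"x": 0.11,"y": 0.5,"z": 0.02,"ax": 0,"ay": 0,"az": 0},{"x": 0.12,"y": 0.58,"z": 0.1,"ax": 0,"ay": 0,"az": 0},{"x": 0.12,"y": 0.58,"z": 0.25,"ax": 0,"ay": 0,"az": 0}]'

```text
time: 22.98
eef_pos: [0.3998, 0.3146, 0.3634]
orientation: [0.001, -0.056, 0.998, 0.001]
force: [1.0, 1.2, -1.0]
opening: 0.0001
gripper_force: 0.0
```

Request:
play_rows --steps '[{"x": 0,"y": 0,"z": 0.2,"ax": 0,"ay": 0,"az": 0},{"x": 0,"y": 0,"z": 0.4,"ax": 0,"ay": 0,"az": 0},{"x": 0,"y": 0,"z": 0.57,"ax": 0,"ay": 0,"az": 0},{"x": 0,"y": 0,"z": 0.57,"ax": 0,"ay": 0,"az": 0},{"x": 0,"y": 0,"z": 0.57,"ax": 0,"ay": 0,"az": 0}]'

```text
time: 23.4
eef_pos: [0.3996, 0.3095, 0.2766]
orientation: [-0.002, -0.052, 0.999, -0.001]
force: [-1.1, -0.6, 0.2]
opening: -0.0003
gripper_force: 0.0
```

```bash
cat > sw.py <<'E'
from h import *
import sys
A=R.from_euler("z",6.15,degrees=True);O=np.array([.4882,.1482,0]);H=.016
s=observe();r=rot(s["orientation"]);p0=np.array(s["eef_pos"]);M=r.as_matrix()
print(s["time"],np.round(s["joint_pos"],3),p0.round(4),"machine",A.inv().apply(p0-O).round(4),np.round(s["force"],1),np.degrees(np.arctan2(M[1,1],M[0,1])),M[:,2].round(4))
def tcp(th,x=-.07):
    t=np.radians(th);rc=.150+.027*(1-np.clip(th,0,90)/90)
    if th>=90: y=.086-.182*np.cos(t)+.003*np.sin(t)+H; z=.281
    else:
        y=.086-rc*np.cos(t)+.003*np.sin(t)+H; z=.131+rc*np.sin(t)+.003*np.cos(t)
    return O+A.apply([x,y,z+.011])
a,b,n=map(float,sys.argv[1:4]);n=int(n);ths=np.linspace(a,b,n*5+1)[1:];r0=down(96.15)
for i in range(n):
    print([{k:float(v) for k,v in zip("xyz",(r0.inv().apply(tcp(t)-p0)/.15).round(2))} for t in ths[5*i:5*i+5]]);p0=tcp(ths[5*i+4])
print(tcp(b))
E
python3 sw.py 100 50 2
```

```text
23.4 [-1.279  0.24   0.728  1.583 -0.161  1.385  1.141] [0.3996 0.3095 0.2766] machine [-0.0708  0.1698  0.2766] [-1.1 -0.6  0.2] 96.0059976735806 [-0.0038 -0.003  -1.    ]
[{'x': -0.01, 'y': -0.33, 'z': -0.1}, {'x': -0.01, 'y': -0.43, 'z': -0.1}, {'x': -0.01, 'y': -0.52, 'z': -0.11}, {'x': -0.01, 'y': -0.61, 'z': -0.11}, {'x': -0.01, 'y': -0.7, 'z': -0.1}]
[{'x': 0.0, 'y': -0.09, 'z': 0.02}, {'x': -0.0, 'y': -0.18, 'z': 0.04}, {'x': 0.0, 'y': -0.27, 'z': 0.07}, {'x': 0.0, 'y': -0.35, 'z': 0.11}, {'x': 0.0, 'y': -0.43, 'z': 0.16}]
[0.41858502 0.14086636 0.26802756]
```

Request:
play_rows --steps '[{"x": -0.01,"y": -0.12,"z": -0.04,"ax": 0,"ay": 0,"az": 0},{"x": -0.01,"y": -0.24,"z": -0.1,"ax": 0,"ay": 0,"az": 0},{"x": -0.01,"y": -0.34,"z": -0.1,"ax": 0,"ay": 0,"az": 0},{"x": -0.01,"y": -0.43,"z": -0.1,"ax": 0,"ay": 0,"az": 0},{"x": -0.01,"y": -0.52,"z": -0.11,"ax": 0,"ay": 0,"az": 0}]'

```text
time: 23.82
eef_pos: [0.4116, 0.2324, 0.296]
orientation: [0.001, -0.052, 0.999, 0.002]
force: [0.4, 3.0, -0.6]
opening: 0.0002
gripper_force: 1.4
```

Request:
play_rows --steps '[{"x": 0,"y": -0.09,"z": 0,"ax": 0,"ay": 0,"az": 0},{"x": 0,"y": -0.18,"z": 0.01,"ax": 0,"ay": 0,"az": 0},{"x": 0,"y": -0.27,"z": 0.03,"ax": 0,"ay": 0,"az": 0},{"x": 0,"y": -0.36,"z": 0.05,"ax": 0,"ay": 0,"az": 0},{"x": 0,"y": -0.45,"z": 0.08,"ax": 0,"ay": 0,"az": 0}]'

```text
time: 24.23
eef_pos: [0.4168, 0.1642, 0.2819]
orientation: [-0.001, -0.053, 0.999, -0.0]
force: [0.4, 2.4, -1.2]
opening: 0.0001
gripper_force: 1.0
```

```bash
python3 - <<'E'
from h import *
A=R.from_euler("z",6.15,degrees=True).as_matrix();O=np.array([.4882,.1482,0])
for n in("side","top"):
    f=cam(n);q=(cloud(f)-O)@A
    if n=="side": cv2.imwrite("pics/s8.png",cv2.resize(f["frame"][60:300,150:470],(640,480)))
    # cover strip on the free +x half
    k=(q[...,0]>.06)&(q[...,0]<.108)&(q[...,1]>-.08)&(q[...,1]<.2)&(q[...,2]>.17)&(q[...,2]<.35);p=q[k]
    print(n,len(p)); 
    if len(p)>20:
        m=np.median(p,0);U,S,V=np.linalg.svd(p[:,1:]-p[:,1:].mean(0),full_matrices=False);print(m,"angle",np.degrees(np.arctan2(V[0,1],-V[0,0]))%180,p.max(0),S)
E
python3 sw.py 60 0 2|head -1
```

```text
side 259
[0.08042838 0.0237421  0.24306737] angle 64.2290673787027 [0.10745269 0.06209368 0.29667729] [0.67172348 0.02440957]
top 272
[0.08471237 0.02759594 0.2382859 ] angle 60.86049444744313 [0.10776503 0.06574612 0.29556643] [0.68454632 0.01554039]
24.3333 [-1.16   0.088  0.82   1.718 -0.064  1.368  1.341] [0.4169 0.1612 0.2815] machine [-0.0695  0.0205  0.2815] [-0.3 -0.1  0.6] 95.70445037849059 [-0.0035 -0.003  -1.    ]
```

View pics/s8.png

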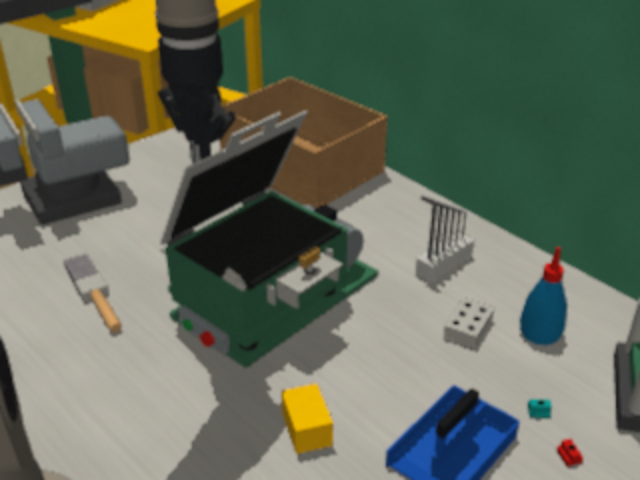

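The cover has swung to about 62° and is following the fist. The tray at (455,430) is upright and empty. I'll continue the swing.

```bash
python3 sw.py 60 4 3
```

```text
24.3333 [-1.16   0.088  0.82   1.718 -0.064  1.368  1.341] [0.4169 0.1612 0.2815] machine [-0.0695  0.0205  0.2815] [-0.3 -0.1  0.6] 95.70445037849059 [-0.0035 -0.003  -1.    ]
[{'x': 0.0, 'y': -0.03, 'z': 0.03}, {'x': 0.0, 'y': -0.09, 'z': 0.06}, {'x': 0.0, 'y': -0.15, 'z': 0.1}, {'x': 0.0, 'y': -0.21, 'z': 0.14}, {'x': 0.0, 'y': -0.27, 'z': 0.19}]
[{'x': 0.0, 'y': -0.05, 'z': 0.05}, {'x': 0.0, 'y': -0.1, 'z': 0.1}, {'x': 0.0, 'y': -0.15, 'z': 0.16}, {'x': 0.0, 'y': -0.19, 'z': 0.22}, {'x': 0.0, 'y': -0.23, 'z': 0.28}]
[{'x': 0.0, 'y': -0.03, 'z': 0.07}, {'x': -0.0, 'y': -0.06, 'z': 0.14}, {'x': -0.0, 'y': -0.09, 'z': 0.21}, {'x': 0.0, 'y': -0.11, 'z': 0.28}, {'x': 0.0, 'y': -0.13, 'z': 0.35}]
[0.42644089 0.06795935 0.15725588]
```

Request:
play_rows --steps '[{"x": 0,"y": -0.03,"z": 0.03,"ax": 0,"ay": 0,"az": 0},{"x": 0,"y": -0.09,"z": 0.06,"ax": 0,"ay": 0,"az": 0},{"x": 0,"y": -0.15,"z": 0.1,"ax": 0,"ay": 0,"az": 0},{"x": 0,"y": -0.21,"z": 0.14,"ax": 0,"ay": 0,"az": 0},{"x": 0,"y": -0.27,"z": 0.19,"ax": 0,"ay": 0,"az": 0}]'

```text
time: 24.75
eef_pos: [0.4216, 0.1246, 0.2534]
orientation: [-0.0, -0.053, 0.999, 0.0]
force: [-0.0, 1.1, 0.8]
opening: -0.0001
gripper_force: 0.8
```

Request:
play_rows --steps '[{"x": 0,"y": -0.05,"z": 0.05,"ax": 0,"ay": 0,"az": 0},{"x": 0,"y": -0.1,"z": 0.1,"ax": 0,"ay": 0,"az": 0},{"x": 0,"y": -0.15,"z": 0.16,"ax": 0,"ay": 0,"az": 0},{"x": 0,"y": -0.19,"z": 0.22,"ax": 0,"ay": 0,"az": 0},{"x": 0,"y": -0.23,"z": 0.28,"ax": 0,"ay": 0,"az": 0}]'

```text
time: 25.17
eef_pos: [0.4252, 0.09, 0.2111]
orientation: [-0.0, -0.052, 0.999, -0.0]
force: [0.2, 1.2, 0.8]
opening: -0.0002
gripper_force: 0.5
```

Request:
play_rows --steps '[{"x": 0,"y": -0.03,"z": 0.07,"ax": 0,"ay": 0,"az": 0},{"x": 0,"y": -0.06,"z": 0.14,"ax": 0,"ay": 0,"az": 0},{"x": 0,"y": -0.09,"z": 0.21,"ax": 0,"ay": 0,"az": 0},{"x": 0,"y": -0.11,"z": 0.28,"ax": 0,"ay": 0,"az": 0},{"x": 0,"y": -0.13,"z": 0.35,"ax": 0,"ay": 0,"az": 0}]'

```text
time: 25.58
eef_pos: [0.4271, 0.0706, 0.1585]
orientation: [-0.0, -0.052, 0.999, -0.0]
force: [0.1, 0.8, 0.5]
opening: 0.0001
gripper_force: 0.4
```

```bash
python3 sw.py 4 0 1
python3 - <<'E'
from h import *
A=R.from_euler("z",6.15,degrees=True).as_matrix();O=np.array([.4882,.1482,0])
f=cam("side");q=(cloud(f)-O)@A
cv2.imwrite("pics/s9.png",cv2.resize(f["frame"][100:240,190:390],(800,560),interpolation=cv2.INTER_CUBIC))
k=(q[...,0]>.05)&(q[...,0]<.1)&(q[...,1]>-.095)&(q[...,1]<.08)&(q[...,2]>.12)&(q[...,2]<.2);p=q[k]
print(len(p),np.polyfit(p[:,1],p[:,2],1))
E
```

```text
25.5833 [-0.981  0.188  0.888  1.963 -0.166  1.066  1.654] [0.4271 0.0706 0.1585] machine [-0.0691 -0.0707  0.1585] [0.1 0.8 0.5] 95.98114186429011 [-9.e-04 -7.e-04 -1.e+00]
[{'x': 0.01, 'y': -0.02, 'z': 0.02}, {'x': 0.01, 'y': -0.02, 'z': 0.04}, {'x': 0.01, 'y': -0.02, 'z': 0.06}, {'x': 0.01, 'y': -0.03, 'z': 0.07}, {'x': 0.01, 'y': -0.03, 'z': 0.09}]
[0.42663774 0.06613241 0.145     ]
333 [-0.0406312   0.14347512]
```

View pics/s9.png

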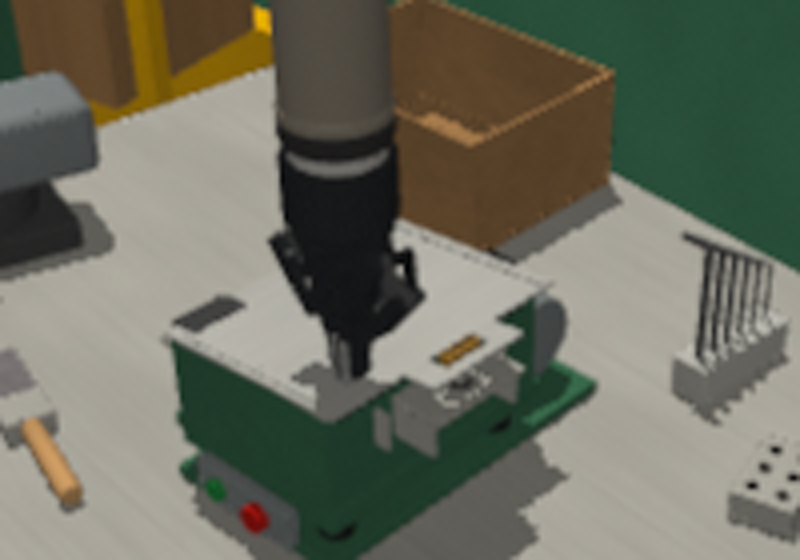

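The cover is nearly shut at about 3°, and the wing (460,350) shows through the slot. I'll press it down in small steps.

Request:
play_rows --steps '[{"x": 0,"y": -0.02,"z": 0.02,"ax": 0,"ay": 0,"az": 0},{"x": 0,"y": -0.03,"z": 0.04,"ax": 0,"ay": 0,"az": 0},{"x": 0,"y": -0.03,"z": 0.06,"ax": 0,"ay": 0,"az": 0},{"x": 0,"y": -0.03,"z": 0.08,"ax": 0,"ay": 0,"az": 0},{"x": 0,"y": -0.03,"z": 0.09,"ax": 0,"ay": 0,"az": 0}]'

```text
time: 26.05
eef_pos: [0.428, 0.0661, 0.1466]
orientation: [-0.0, -0.052, 0.999, -0.0]
force: [-2.6, -1.8, 8.7]
opening: -0.0001
gripper_force: 4.2
```

Request:
play_rows --steps '[{"x": 0,"y": 0,"z": 0.01,"ax": 0,"ay": 0,"az": 0},{"x": 0,"y": 0,"z": 0.02,"ax": 0,"ay": 0,"az": 0},{"x": 0,"y": 0,"z": 0.02,"ax": 0,"ay": 0,"az": 0},{"x": 0,"y": 0,"z": 0.02,"ax": 0,"ay": 0,"az": 0},{"x": 0,"y": 0,"z": 0.02,"ax": 0,"ay": 0,"az": 0}]'

```text
time: 26.47
eef_pos: [0.4281, 0.0661, 0.1449]
orientation: [-0.0, -0.052, 0.999, 0.0]
force: [-5.6, -3.0, 16.2]
opening: 0.0001
gripper_force: 8.1
```

Request:
play_rows --steps '[{"x": 0,"y": 0,"z": 0.01,"ax": 0,"ay": 0,"az": 0},{"x": 0,"y": 0,"z": 0.01,"ax": 0,"ay": 0,"az": 0},{"x": 0,"y": 0,"z": 0.01,"ax": 0,"ay": 0,"az": 0},{"x": 0,"y": 0,"z": 0.01,"ax": 0,"ay": 0,"az": 0},{"x": 0,"y": 0,"z": 0.01,"ax": 0,"ay": 0,"az": 0}]'

```text
time: 26.88
eef_pos: [0.4281, 0.0661, 0.1448]
orientation: [-0.001, -0.052, 0.999, 0.001]
force: [-9.5, -3.3, 27.7]
opening: 0.0
gripper_force: 13.8
```

Run:
```python
from h import *
A=R.from_euler("z",6.15,degrees=True).as_matrix();O=np.array([.4882,.1482,0])
s=observe();print(s["time"],s["eef_pos"],s["force"],(s["eef_pos"]-O)@A)
f=cam("side");q=(cloud(f)-O)@A
k=(q[...,0]>.05)&(q[...,0]<.1)&(q[...,1]>-.09)&(q[...,1]<.08)&(q[...,2]>.12)&(q[...,2]<.2);p=q[k];print(np.polyfit(p[:,1],p[:,2],1))
for n in("side","top"):
    f=cam(n);q=(cloud(f)-O)@A;h=cv2.cvtColor(f["frame"],cv2.COLOR_BGR2HSV)
    k=(abs(q[...,0])<.03)&(abs(q[...,1]+.105)<.02)&(q[...,2]>.145);p=q[k];w,V=np.linalg.eigh(np.cov(p[:,:2].T));print(n,"wing",len(p),p.mean(0),np.arctan(V[1,1]/V[0,1]))
    print([round(float(a["p"]),2) for a in cut_out(f,"tray")[:2]])
```

```text
26.8833 [0.42813578 0.06607018 0.1447849 ] [-9.46849588 -3.29453864 27.65214061] [-0.06851725 -0.07522236  0.1447849 ]
[0.00587392 0.1362911 ]
side wing 52 [-0.00081918 -0.10863446  0.15327681] -0.04415208756464233
[0.68]
top wing 5 [-0.02975698 -0.09363154  0.51270582] -1.562235437803526
[0.58]
```

The cover's height stopped changing (0.1 mm for 11 N more), so it is fully home. I'll ease off a little, check the hold and hand in.

Request:
play_rows --steps '[{"x": 0,"y": 0,"z": -0.005,"ax": 0,"ay": 0,"az": 0},{"x": 0,"y": 0,"z": -0.005,"ax": 0,"ay": 0,"az": 0},{"x": 0,"y": 0,"z": -0.005,"ax": 0,"ay": 0,"az": 0},{"x": 0,"y": 0,"z": -0.005,"ax": 0,"ay": 0,"az": 0},{"x": 0,"y": 0,"z": -0.005,"ax": 0,"ay": 0,"az": 0}]'

```text
time: 27.55
eef_pos: [0.4281, 0.0661, 0.1449]
orientation: [-0.0, -0.052, 0.999, 0.0]
force: [-7.3, -3.4, 22.2]
opening: -0.0001
gripper_force: 11.0
```

Run:
```python
from h import *
s=observe();print(s["time"],s["eef_pos"],s["force"])
if 15<s["force"][2]<35 and s["eef_pos"][2]<.1455: print(close_job())
```

```text
27.55 [0.42809775 0.06608432 0.1448832 ] [-7.32636456 -3.36799004 22.20463643]
the job is handed in; nothing more can be done
None
```

I handed the job in at 27.6 s with the nuts tipped into the tub, the empty tray upright on the bench, the fastener in line, and the cover pressed home and held at about 22 N; only three nuts were seen in the tub, and the fourth is inferred from the empty tray and the weight drop.

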